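# Air the washed stamps in the stay-held cabinet door

### The job

The washed rubber stamps standing on the table must air overnight in the rack inside the door of the small wooden cabinet with the glazed door. Lift the brass stay off its pin, swing the door wide open by its handle and prop it there with the stay's last hole (the one nearest the black knob) dropped fully over the pin, then set every stamp in the door rack. Finally lift the stay off again, swing the door nearly shut and leave it ajar with the stay's second hole (counted from the pivot end) dropped fully over the pin, without disturbing the other things on the table.

Things in the scene. Friction and masses are not known exactly. Their poses are not given: they have to be found in the camera images.
- cabinet: small dark wooden table cabinet with a glazed door, 200 mm wide, 98 mm deep, roof at 190 mm, fixed. Origin on the table below the door's hinge axis, which is the front left corner seen from the robot; +x points into the cabinet (away from the robot), -y along the closed door from hinge to free edge. 'Cabinet (a, b)' below: x, y in this frame, mm
- door (a joint): door angle, rad: 0 shut (start), 1.57 square to the front, stop at 1.75. Turns about cabinet (0, 0), clockwise from above: the free edge goes from -y to -x, toward the robot. Glazed door 196 mm wide, 16 mm thick (shut: x -16 to 0), bottom at 12, top at 190 mm, flush with the roof. Stiff hinge (0.06 N m): stays where it is let go
- handle: upright brass bow handle on the door's outer face near the free edge, bar 10 mm thick. Origin on the bar's axis at height 189 mm, shut at cabinet (-52, -174); bar from 109 to 189 mm height, its straight part 118 to 180 mm, axis 36 mm clear of the door face: can be pinched from above. Turns with the door; its x axis points into the door
- door_hinge (a point): point on the hinge axis at the height of the roof (190 mm)
- pin_foot (a point): foot of the stay pin: upright brass pin on the roof, 7 mm thick, 17 mm tall with a round tip, at cabinet (10, -100), height 190 mm
- stay_pivot (a point): pivot of the stay on the door's top edge, height 196.5 mm; with the door shut at cabinet (-8, -50), and it turns about the hinge with the door
- swivel (a joint): swing of the stay about the upright axis at its pivot, rad, relative to the door: 0 = as at the start (from cabinet (-8, -50) toward (10, -100)), grows anticlockwise from above, range -0.7 to 2.4, friction 0.006 N m. About 0.85 with the second hole on the pin, 1.73 with the last. Let go, the bar turns along with the door
- stay (a joint): lift of the stay about its cross pin at the pivot, rad: 0 = level (underside 4 mm above roof and door top, carried so by its bracket even beside them), grows as the knob end rises, up to 0.9; falls back by its weight (70 g). Not 0 when the bar lies on the pin's tip. 0.3 clears the pin with the first hole, 0.2 with the others
- hole1 (a point): first hole, nearest the pivot, 53.1 mm from it along the bar; on the pin at the start (door shut). Holes are 12 mm across in a brass bar 20 mm wide and 5 mm thick that runs 8 mm behind the pivot to 164 mm before it; the point lies at the underside
- hole2 (a point): second hole, 76.6 mm from the pivot: on the pin it keeps the door ajar (door about 0.58 rad)
- hole3 (a point): third hole, 100.1 mm from the pivot (not used)
- hole4 (a point): last hole, 123.6 mm from the pivot, nearest the knob: on the pin it props the door wide open (door about 1.57 rad)
- knob (a point): upright black knob on the free end of the stay, 152 mm from the pivot, 16 mm thick, reaching from 2.5 to 36 mm above the bar's mid-plane; the point lies on its axis 20 mm above the bar's mid-plane (height 216.5 mm when the stay lies level)
- rack (a point): centre of the floor of the rack on the door's inner face, height 132 mm, 58 mm below door top; shut at cabinet (41, -126), turns with the door. Open above, inside 112 mm along the door (point y, + toward the hinge), 82 mm deep: door face at point x -41, 9 mm high lip at +41; end walls 22 mm high. With the door wide open it stands free, to be loaded from above
- stamp_flower_a: wooden stamp block with three flowers printed on its pale face, 30 x 46 x 34 mm (x, y, z; solid from x -15 to +12), upright, 30 g, origin at the centre of its underside. Two or three of the four stamps are present; an absent one reads None
- stamp_flower_b: a second stamp block, same as stamp_flower_a
- stamp_scribble: darker wooden stamp block with a white scribble print, 36 x 54 x 30 mm (x, y, z; solid from x -18 to +15), upright, 37 g, origin at the centre of its underside
- stamp_square: pale wooden stamp block with a small grey picture, 36 x 36 x 48 mm (x, y, z; solid from x -18 to +15), upright, 40 g, origin at the centre of its underside. Behind the stamps, at world x = 0.68 m and y from -0.18 m to the left, stands the front of a shelf unit taller than the hand
- pad: closed red ink pad tin, 62 x 89 x 15 mm, leave it alone
- wax_red: stick of red sealing wax, 12 x 88 x 11 mm, leave it alone
- wax_green: stick of green sealing wax, 12 x 64 x 11 mm, leave it alone
- tape: roll of paper tape, 104 mm across, 25 mm high, leave it alone
- dater: hand date stamp with a dark red handle, 25 x 38 x 86 mm, standing near the right front corner of the table; not one of the washed stamps, leave it alone
- table_seal: turned wooden wax seal, 23 mm thick, 108 mm tall, standing beside the date stamp, leave it alone
Mind the look-alikes: they are no part of the job. What is shaped like the stamp_square but blue is not meant.

How it is judged:
On the way, in this order (a step that is already met when the one before it is completed fails the run):
1. the stay is off its pin and the door has been swung wide open by its handle (value of joint door above 1.2 rad and contact force between the fingers and handle above 0.2 N), for 0.1 s.
2. the door is propped wide open with the last hole of the stay fully over the pin (horizontal distance between hole4 and pin_foot below 0.005 m and value of joint stay below 0.03 rad and value of joint door between 1.45 and 1.7 rad), for 0.3 s.
3. every stamp is in the door rack and let go, with the last hole still over the pin (all of step 2 and x of stamp_flower_a in the frame of rack between -0.041 and 0.041 m and y of stamp_flower_a in the frame of rack between -0.056 and 0.056 m and z of stamp_flower_a in the frame of rack between -0.005 and 0.03 m and linear speed of each of stamp_flower_a, stamp_flower_b, stamp_scribble, stamp_square below 0.03 m/s and x of stamp_flower_b in the frame of rack between -0.041 and 0.041 m and y of stamp_flower_b in the frame of rack between -0.056 and 0.056 m and z of stamp_flower_b in the frame of rack between -0.005 and 0.03 m and x of stamp_scribble in the frame of rack between -0.041 and 0.041 m and y of stamp_scribble in the frame of rack between -0.056 and 0.056 m and z of stamp_scribble in the frame of rack between -0.005 and 0.03 m and x of stamp_square in the frame of rack between -0.041 and 0.041 m and y of stamp_square in the frame of rack between -0.056 and 0.056 m and z of stamp_square in the frame of rack between -0.005 and 0.03 m and contact force between the fingers and stamp_flower_a below 0.1 N and contact force between the fingers and stamp_flower_b below 0.1 N and contact force between the fingers and stamp_scribble below 0.1 N and contact force between the fingers and stamp_square below 0.1 N), for 0.3 s.
At the end, for the whole second after the job is handed in: the second hole of the stay sits over the pin (centre within 5 mm) with the stay fully down (lift under 0.03 rad), the door is ajar at about 0.58 rad and still, and every stamp rests within the door rack (horizontal distance between hole2 and pin_foot below 0.005 m and value of joint stay below 0.03 rad and value of joint door between 0.48 and 0.68 rad and velocity of joint door below 0.05 rad/s and x of stamp_flower_a in the frame of rack between -0.041 and 0.041 m and y of stamp_flower_a in the frame of rack between -0.056 and 0.056 m and z of stamp_flower_a in the frame of rack between -0.005 and 0.03 m and linear speed of each of stamp_flower_a, stamp_flower_b, stamp_scribble, stamp_square below 0.03 m/s and x of stamp_flower_b in the frame of rack between -0.041 and 0.041 m and y of stamp_flower_b in the frame of rack between -0.056 and 0.056 m and z of stamp_flower_b in the frame of rack between -0.005 and 0.03 m and x of stamp_scribble in the frame of rack between -0.041 and 0.041 m and y of stamp_scribble in the frame of rack between -0.056 and 0.056 m and z of stamp_scribble in the frame of rack between -0.005 and 0.03 m and x of stamp_square in the frame of rack between -0.041 and 0.041 m and y of stamp_square in the frame of rack between -0.056 and 0.056 m and z of stamp_square in the frame of rack between -0.005 and 0.03 m); the robot touches nothing.
It fails at once if the ink pad moved more than 3 cm or knocked over (distance of pad from where it was at the start of the episode above 0.03 m or angle between pad's own z axis and vertical above 0.6 rad).
It fails at once if the wax sticks moved more than 3 cm or knocked over (distance of any of wax_red, wax_green from where it was at the start of the episode above 0.03 m or angle between any of wax_red, wax_green's own z axis and vertical above 0.6 rad).
It fails at once if the tape roll moved more than 3 cm or knocked over (distance of tape from where it was at the start of the episode above 0.03 m or angle between tape's own z axis and vertical above 0.6 rad).
It fails at once if the date stamp or wax seal moved more than 3 cm or knocked over (distance of any of dater, table_seal from where it was at the start of the episode above 0.03 m or angle between any of dater, table_seal's own z axis and vertical above 0.6 rad).
Of stamp_flower_a, stamp_flower_b, stamp_scribble, stamp_square only 2 to 3 are there at a start; the rules pass over those that are not, and their reading is None.
At some moment in a run one of stamp_flower_a, stamp_flower_b, stamp_scribble, stamp_square may be knocked a few centimetres aside while the robot is not near it.
Once in a run the grip may slacken for a moment while it holds something.
It also fails if it takes over 208 s, if anything falls off the work surface, if the arm or the gripper's body presses on something with over 40 N, if the wrist force passes 120 N, or if a joint passes its speed limit or range.

### The arm

A 7-joint arm with a two-finger parallel gripper is mounted at the origin on a cart in front of the work surface, level with it; the furniture and walls round the work are solid. World frame = base frame: x ahead of the robot, y to its left, z up, the work surface at z = 0. Lengths are in m, angles in rad, forces in N, time in s.
With the tool pointing down it reaches from about 0.4 to 0.85 m from the base axis. Payload 10.4 kg.
Tool frame: the origin (TCP) lies between the finger pads; the fingertips stand 14 mm ahead of it and the grasp point (between the pads) lies 5 mm behind it; z points along the fingers, y is the line along which they close (so a half turn about z gives the same grasp; the last joint's range is limited). The gripper opens to 85 mm and grips with 20 to 120 N. Pads are 22 mm wide; open, the fingers measure 114 mm over their backs; the gripper's body (76 mm by 85 mm) begins 54 mm behind the grasp point. The pads swing forward as they close: fully open they stand 13 mm farther back than shut.
Start: joints at [-1.344, 0.332, -0.065, 1.46, 0.022, 1.35, -0.088], TCP at [0.154, 0.606, 0.245] pointing down, gripper open.
Joint ranges: [-2.6, 2.6], [-0.5, 2.12], [-1.47, 1.34], [0.16, 2.42], [-1.27, 4.41], [0.06, 2.06], [-2.6, 2.6]. Speed limits (rad/s): [2.22, 2.22, 2.79, 2.79, 3.14, 3.14, 3.14].

### API

Orientations are given as [roll, pitch, yaw] about the fixed x, y, z axes, in that order (R = Rz(yaw) Ry(pitch) Rx(roll)).
In Python, from plant import r gives the robot as it stands. The module is installed in compiled form; this text tells all that it offers.
- The arm moves only by the shell command python3 -m inch 'ROWS' [FORCE]. ROWS is JSON, one flat list of numbers, 7 for each row, row after row: the shift along the world's x, y, z in units of 40 mm (1.0 is 40 mm), then the turn, a rotation vector about the world's x, y, z in units of 8 degrees (1.0 is 8 degrees), then the opening, from 0 (shut) to 1 (fully open). A call has 1 to 5 rows; each row shifts and turns the commanded pose from where the row before left it; what a row does not reach is not made up. A row lasts 1/10 s, in which the tool goes at most 50 mm and 8.59 degrees, less where a joint would pass 70% of its speed; a pose out of reach is approached as far as the arm can. A call is refused whole if a number of a shift passes 1 or a number of a turn 1, either way. A call with a gripper value outside its range is refused whole. The fingers move at their own pace and stop on an object; FORCE is the grip in N (left out, the last holds). Time passes only in rows, so rows that do not move let the fingers close. It gives the time, the measured TCP pose, the force, the opening and the grip force at its end, in the units of the state.
- r.sense(): the state, without advancing time (a new reading comes with each control period).
- r.read_camera(name): name is "scene" or "top"; returns the picture (420x560x3 uint8, red, green, blue); there is no depth.
- r.camera_params(name): a dict with "vertical_fov" (degrees; the focal length in pixels is half the picture's height over the tangent of half this angle, whatever the lens; pixels are square), "cx", "cy" (the principal point, pixels), "R" (3x3) and "t" (3): a world point X has camera coordinates R X + t. Camera axes: x right, y down, z forward; pixel columns grow to the right and rows downward; lengths in m; the calibration is good to about 2 mm. A picture is of the moment at which its call begins. camera_params takes no time and is no camera call.
- r.job_done(): hands the job in; it is judged then, once.
Trained networks look in the newest picture that a camera, given by its name, has taken for a name from the list of things; names that differ only in an ending like _2 or _b are one class to them, and where a whole thing is asked for, a point or a joint stands for the part that bears it (a point fixed in the world has none). Each returns a list of dicts, best first, with "confidence" (0 to 1); they miss things now and then, are a little off and sometimes report something else, mostly with a low value. They report only what shows in the picture. A call takes as long as a camera call. They do not tell look-alikes from the thing itself.
- r.regions_of(camera, thing): "pixels" (420x560 bool, what is visible of it) and "location" ([row, column] in pixels, amid what is visible of it).
- r.place_of(camera, thing): "location" ([row, column] in pixels: a listed point, or the origin of a listed thing).
The state is a dict: "time_s": time; "joint_positions": joint angles; "dq": joint speeds; "tau": joint torques, N m; "tool_pos": TCP position; "tcp_rot": TCP orientation; "force": force on the tool from outside, world axes, zero at the start; "moment": the same for the moment, N m; "width": opening from 0.0 (shut) to 1.0 (fully open); "grip_force": force on a finger pad.
Only numpy, scipy, OpenCV 4.12 (cv2) and the standard library are available. Lean on these libraries where they do the work, as an engineer would, in place of code of your own. Each camera call takes 0.05 s, during which the arm holds its last target. There are 200 camera calls.

## Working session

There is one attempt and no reset: what is moved stays moved. The work goes in short steps, Python scripts to look and compute and a shell command to move; the robot and the scene stay as the last step left them, time stands still between calls to the robot, and variables do not carry over. Pictures are saved under pics/ and viewed, at most 14 in all, crops included, and the job is handed in when it is done.

```bash
mkdir -p pics; ls; cat > h.py <<'E'
import numpy as np, cv2
from plant import r
def ray(cam,px):
    p=r.camera_params(cam); R=np.array(p["R"]);t=np.array(p["t"])
    f=210/np.tan(np.radians(p["vertical_fov"])/2)
    d=R.T@np.array([(px[1]-p["cx"])/f,(px[0]-p["cy"])/f,1]); return -R.T@t,d/np.linalg.norm(d)
def atz(cam,px,z):
    c,d=ray(cam,px); return c+d*(z-c[2])/d[2]
def tri(a,b,ca="scene",cb="top"):
    c1,d1=ray(ca,a);c2,d2=ray(cb,b)
    A=np.stack([d1,-d2],1);s=np.linalg.lstsq(A,c2-c1,rcond=None)[0]
    p,q=c1+s[0]*d1,c2+s[1]*d2; return (p+q)/2,np.linalg.norm(p-q)
def proj(cam,X):
    p=r.camera_params(cam);f=210/np.tan(np.radians(p["vertical_fov"])/2)
    c=np.array(p["R"])@np.array(X)+np.array(p["t"]);return np.array([p["cy"]+f*c[1]/c[2],p["cx"]+f*c[0]/c[2]])
def snap(cam,name):
    im=r.read_camera(cam);cv2.imwrite("pics/"+name,im[:,:,::-1]);return im
E
python3 - <<'E'
from h import *
np.set_printoptions(precision=4,suppress=True)
for c in("scene","top"): snap(c,c+"0.png"); print(c,ray(c,(210,280)))
s=r.sense(); print(s["time_s"],s["tool_pos"],s["tcp_rot"])
for n in["door_hinge","pin_foot","stay_pivot","knob","handle","rack","hole4","stamp_flower_a","stamp_scribble","stamp_square"]:
    o={}
    for c in("scene","top"):
        o[c]=r.place_of(c,n); print(n,c,[(np.round(d["location"],1),round(d["confidence"],2)) for d in o[c][:4]])
    if o["scene"] and o["top"]:
        print("   ",*tri(o["scene"][0]["location"],o["top"][0]["location"]))
E
```

```text
pics
scene (array([-0.571 , -0.8358,  1.0235]), array([ 0.6644,  0.524 , -0.5329]))
top (array([ 0.2998, -0.0239,  1.1831]), array([ 0.1401, -0.0043, -0.9901]))
0.1 [0.1544 0.6053 0.2446] [-3.1403  0.0001  2.8918]
door_hinge scene [(array([217.9, 328.1]), 0.64)]
door_hinge top [(array([171.4, 335.4]), 0.56)]
    [ 0.5412 -0.1732  0.184 ] 0.0013158770971011184
pin_foot scene []
pin_foot top []
stay_pivot scene [(array([225.3, 338.4]), 0.52)]
stay_pivot top [(array([177.7, 353.2]), 0.59)]
    [ 0.5266 -0.2217  0.1804] 0.004047248304479811
knob scene [(array([239. , 376.3]), 0.65), (array([234.1, 357.8]), 0.49)]
knob top [(array([177.8, 418.4]), 0.57)]
    [ 0.5147 -0.3767  0.2029] 0.010597673876954705
handle scene [(array([232.1, 356.7]), 0.52), (array([225.6, 195.4]), 0.49), (array([248.1, 351.9]), 0.43)]
handle top [(array([210.2, 396.8]), 0.45), (array([185.1, 214. ]), 0.39)]
    [ 0.4396 -0.3227  0.2403] 0.028931212218791053
rack scene [(array([247.7, 360.9]), 0.62)]
rack top [(array([176.3, 383.6]), 0.86)]
    [ 0.5398 -0.3133  0.1222] 0.004950437809749185
hole4 scene [(array([234
[... 172 characters left out ...]
4]), 0.56), (array([184.4, 325.9]), 0.36)]
    [ 0.4971 -0.3294  0.2137] 0.029978423950488903
stamp_flower_a scene [(array([242. , 377.5]), 0.63), (array([238.6, 282.3]), 0.5)]
stamp_flower_a top [(array([182.4, 255. ]), 0.74)]
    [ 0.6241 -0.1264  0.0393] 0.37711783673192406
stamp_scribble scene [(array([224.7, 192.8]), 0.57)]
stamp_scribble top [(array([188. , 212.1]), 0.45), (array([235.2, 151.1]), 0.31)]
    [0.4256 0.2362 0.0704] 0.2381364194760858
stamp_square scene [(array([224.1, 252.1]), 0.53), (array([236.1, 245.1]), 0.45)]
stamp_square top [(array([187.9, 211.4]), 0.62), (array([179.9, 385.3]), 0.61), (array([212.9, 223.4]), 0.44)]
    [0.5349 0.1809 0.011 ] 0.0019121417490518074
```

```bash
python3 - <<'E'
import cv2
a=cv2.imread("pics/scene0.png");b=cv2.imread("pics/top0.png")
cv2.imwrite("pics/s0.png",cv2.resize(a[160:340,150:450],None,fx=2.66,fy=2.66,interpolation=2))
cv2.imwrite("pics/t0.png",cv2.resize(b[120:320,140:460],None,fx=2.5,fy=2.5,interpolation=2))
E
```

```text
(no output)
```

View pics/s0.png

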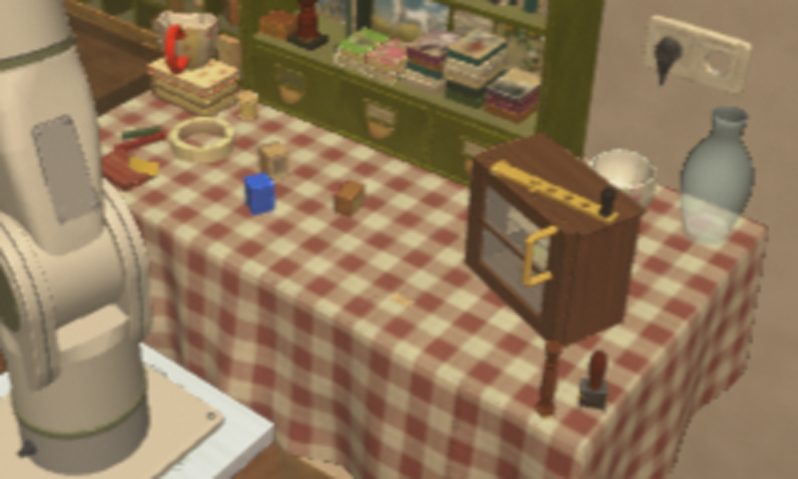

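View pics/t0.png

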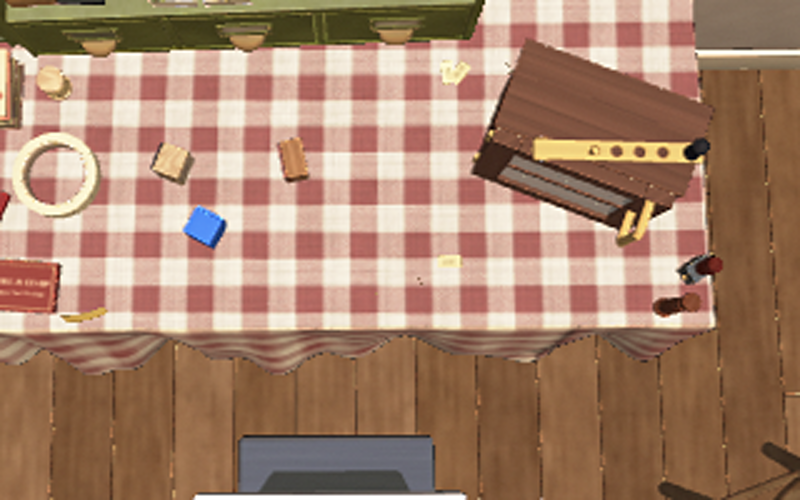

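```bash
python3 - <<'E'
import cv2,numpy as np
a=cv2.imread("pics/scene0.png");b=cv2.imread("pics/top0.png")
f=lambda im,r,c,h,w,k:cv2.resize(im[r:r+h,c:c+w],None,fx=k,fy=k,interpolation=2)
s=f(a,190,230,50,66,6)
t=f(b,140,150,90,120,3.3)
l=f(b,60,0,260,200,1.1)
H=max(s.shape[0]+l.shape[0],t.shape[0]);
out=np.zeros((600,800,3),np.uint8)
for im,y,x in((s,0,0),(t,0,400),(l,305,0)): 
    im=im[:600-y,:800-x];out[y:y+im.shape[0],x:x+im.shape[1]]=im
cv2.imwrite("pics/c1.png",out)
from h import *
from scipy.optimize import least_squares
np.set_printoptions(precision=4,suppress=True)
d=np.array([18,-50])/np.hypot(18,50)
P={"door_hinge":(0,0,190),"stay_pivot":(-8,-50,196.5),"knob":(*(np.array([-8,-50])+152*d),216.5),"rack":(41,-126,132),"handle":(-52,-174,189)}
for k,L in(("hole2",76.6),("hole3",100.1),("hole4",123.6)):P[k]=(*(np.array([-8,-50])+L*d),194)
O=[("door_hinge","scene",(217.9,328.1)),("door_hinge","top",(171.4,335.4)),("stay_pivot","scene",(225.3,338.4)),("stay_pivot","top",(177.7,353.2)),("knob","scene",(239,376.3)),("knob","top",(177.8,418.4)),("rack","scene",(247.7,360.9)),("rack","top",(176.3,383.6)),
("hole2","top",(183.7-3.3,386.4)),("hole4","top",(181.2,404.4)),("handle","scene",(248.1,351.9)),("handle","top",(210.2,396.8))]
O=[o for o in O if o[0] not in("hole2",)]
def W(p,v):
    c,s=np.cos(v[2]),np.sin(v[2]);p=np.array(p)/1e3;return np.array([v[0]+c*p[0]-s*p[1],v[1]+s*p[0]+c*p[1],p[2]])
F=lambda v:np.concatenate([proj(c,W(P[n],v))-u for n,c,u in O])
q=least_squares(F,[.54,-.17,-.33],loss="soft_l1");print(q.x)
for o,e in zip(O,F(q.x).reshape(-1,2)):print(o[0],o[1],e)
for n in P:print(n,W(P[n],q.x))
E
```

```text
[ 0.5403 -0.1793 -0.344 ]
door_hinge scene [-0.7665  1.6367]
door_hinge top [-0.0484  2.522 ]
stay_pivot scene [-2.1879 -1.4086]
stay_pivot top [2.1547 2.7178]
knob scene [-4.3453  2.0768]
knob top [-0.3168 -0.2244]
rack scene [-2.2322  0.1149]
rack top [ 1.0225 -0.2584]
hole4 top [-1.6509 -0.4201]
handle scene [-0.0873 -1.6721]
handle top [ 1.8638 -0.1585]
door_hinge [ 0.5403 -0.1793  0.19  ]
stay_pivot [ 0.5159 -0.2237  0.1965]
knob [ 0.5161 -0.3757  0.2165]
rack [ 0.5364 -0.3118  0.132 ]
handle [ 0.4327 -0.3256  0.189 ]
hole2 [ 0.516  -0.3003  0.194 ]
hole3 [ 0.516  -0.3238  0.194 ]
hole4 [ 0.5161 -0.3473  0.194 ]
```

View pics/c1.png

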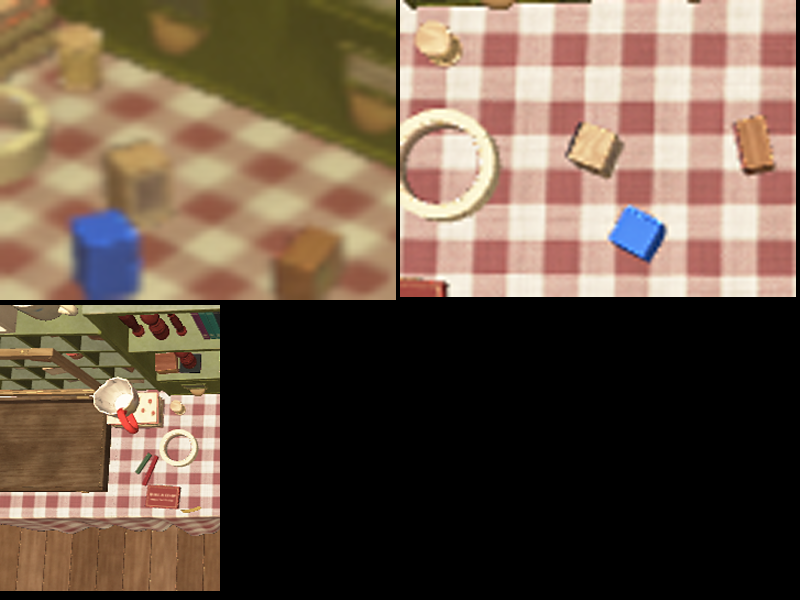

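```bash
cat > cab.py <<'E'
from h import *
d0=np.array([18,-50])/np.hypot(18,50)
V=[0.5403,-0.1793,-0.344]
def W(p,v=None):
    v=V if v is None else v
    c,s=np.cos(v[2]),np.sin(v[2]);p=np.array(p)/1e3;return np.array([v[0]+c*p[0]-s*p[1],v[1]+s*p[0]+c*p[1],p[2]])
def door(p,th):  # point given shut (cab mm) -> cab mm at angle th
    c,s=np.cos(-th),np.sin(-th);return (c*p[0]-s*p[1],s*p[0]+c*p[1],p[2])
E
python3 - <<'E'
from cab import *
from scipy.optimize import least_squares
np.set_printoptions(precision=4,suppress=True)
b=lambda L,z:(*(np.array([-8,-50])+L*d0),z)
T=lambda x,y:(120+y/2.5,140+x/2.5)
S=lambda x,y:(160+y/2.66,150+x/2.66)
O=[(b(53.1,207),"top",T(594,150)),(b(76.6,199),"top",T(616,152)),(b(100.1,199),"top",T(638,152)),(b(123.6,199),"top",T(663,153)),
(b(152,216),"top",(177.8,418.4)),(b(-8,199),"top",T(534,150)),((41,-126,132),"top",(176.3,383.6)),((41,-126,132),"scene",(247.7,360.9)),
(b(152,216),"scene",S(607,203)),(b(-8,199),"scene",S(495,170)),((0,0,190),"scene",(217.9,328.1)),((0,0,190),"top",(171.4,335.4)),((-52,-174,189),"top",(210.2,396.8)),((-52,-174,189),"scene",(248.1,351.9))]
F=lambda v:np.concatenate([proj(c,W(p,v))-u for p,c,u in O])
q=least_squares(F,V,loss="soft_l1");print(q.x)
for o,e in zip(O,F(q.x).reshape(-1,2)):print(o[0],o[1],e)
v=q.x
segs=[]
def poly(ps): 
    for a,c in zip(ps,ps[1:]+ps[:1]):segs.append((a,c))
poly([(0,0,190),(98,0,190),(98,-200,190),(0,-200,190)]);poly([(-16,0,190),(0,0,190),(0,-196,190),(-16,-196,190)])
poly([(-16,0,12),(-16,0,190),(-16,-196,190),(-16,-196,12)])
n=np.array([-d0[1],d0[0]])*10
poly([(*(np.array(b(L,0)[:2])+s*n),199) for L,s in((-8,1),(164,1),(164,-1),(-8,-1))])
segs+=[((-52,-174,189),(-52,-174,109)),(b(152,199),b(152,232)),((10,-100,190),(10,-100,207))]
outs=[]
for cam,f,(r0,c0,h,w) in(("top","pics/top0.png",(125,320,98,130)),("scene","pics/scene0.png",(195,310,100,98))):
    k=4 if cam=="top" else 3.9
    k=3.4
    im=cv2.imread(f)[r0:r0+h,c0:c0+w];im=cv2.resize(im,None,fx=k,fy=k,interpolation=2)
    for a,c in segs:
        A=(proj(cam,W(a,v))-(r0,c0)+.5)*k;B=(proj(cam,W(c,v))-(r0,c0)+.5)*k
        cv2.line(im,tuple(int(x) for x in A[::-1]),tuple(int(x) for x in B[::-1]),(0,255,0),1)
    outs.append(cv2.copyMakeBorder(im,0,345-im.shape[0],0,0,0))
cv2.imwrite("pics/ov.png",np.hstack(outs))
# stamps via network regions
for n in("stamp_square","stamp_flower_a","stamp_scribble"):
  for c in("top","scene"):
    for g in r.regions_of(c,n)[:3]:
      m=g["pixels"].astype(np.uint8);print(n,c,round(g["confidence"],2),np.round(g["location"],1),m.sum(),cv2.minAreaRect(np.argwhere(m)[:,::-1].astype(np.float32)))
E
```

```text
[ 0.5381 -0.1799 -0.3415]
(np.float64(9.986003765282582), np.float64(-99.9611215702294), 207) top [-0.5294  0.3834]
(np.float64(17.945911269692008), np.float64(-122.07197574914447), 199) top [-0.7715  0.0216]
(np.float64(25.905818774101434), np.float64(-144.18282992805956), 199) top [-0.8929  0.4493]
(np.float64(33.86572627851086), np.float64(-166.29368410697464), 199) top [-1.4145 -0.317 ]
(np.float64(43.48535917745673), np.float64(-193.01488660404647), 216) top [ 0.3713 -0.0032]
(np.float64(-10.709755746181933), np.float64(-42.472900705050186), 199) top [ 0.4651 -0.3492]
(41, -126, 132) top [ 1.6724 -0.0151]
(41, -126, 132) scene [-1.9153 -0.0057]
(np.float64(43.48535917745673), np.float64(-193.01488660404647), 216) scene [-1.2232  0.0906]
(np.float64(-10.709755746181933), np.float64(-42.472900705050186), 199) scene [-1.9103 -1.2335]
(0, 0, 190) scene [-0.4454  1.433 ]
(0, 0, 190) top [0.7619 2.7663]
(-52, -174, 189) top [2.5557 0.2095]
(-52, -174, 189) scene [ 0.2836 -1.7347]
stamp_square top 0.67 [212.5 219.5] 200 ((221.30001831054688, 209.90000915527344), (15.652474403381348, 13.86362075805664), 26.56505012512207)
stamp_square top 0.61 [183.6 210.1] 209 ((208.30001831054688, 184.90000915527344), (15.652474403381348, 13.86362075805664), 26.56505012512207)
stamp_square scene 0.49 [217.4 250.7] 122 ((253.0, 220.0), (12.0, 10.0), 90.0)
stamp_square scene 0.46 [233.3 247.1] 158 ((247.5, 232.5), (15.0, 11.0), 90.0)
stamp_flower_a top 0.63 [182.5 256.9] 146 ((256.5384521484375, 183.69232177734375), (16.473758697509766, 9.41357421875), 78.69007110595703)
stamp_flower_a scene 0.67 [232.7 282.1] 145 ((280.5, 234.0), (14.0, 11.0), 90.0)
stamp_flower_a scene 0.49 [249.9 355.5] 3864 ((355.8516845703125, 249.76280212402344), (66.85891723632812, 75.77526092529297), 11.0035400390625)
```

View pics/ov.png

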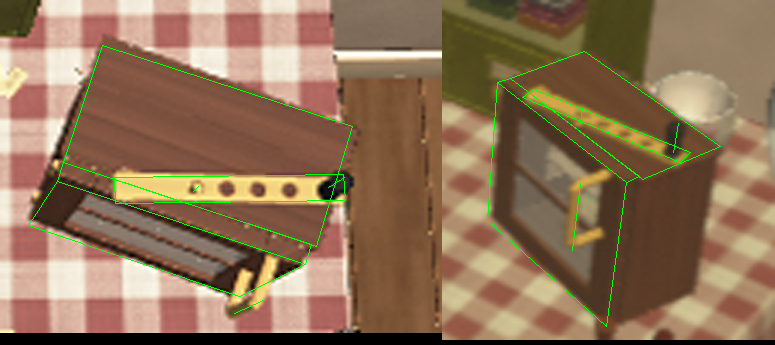

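```bash
sed -i 's/^V=.*/V=[0.540,-0.180,-0.343]/' cab.py
python3 -m inch '[0.7,-0.9,0.12,0,0,-0.8,1, 0.7,-0.9,0.12,0,0,-0.8,1, 0.7,-0.9,0.12,0,0,-0.8,1, 0.7,-0.9,0.12,0,0,-0.8,1, 0.7,-0.9,0.12,0,0,-0.8,1]'
python3 -m inch '[0.7,-0.9,0.12,0,0,-0.8,1, 0.7,-0.9,0.12,0,0,-0.8,1, 0.7,-0.9,0.12,0,0,-0.8,1, 0.7,-0.9,0.12,0,0,-0.8,1, 0.7,-0.9,0.12,0,0,-0.8,1]'
python3 -m inch '[0.7,-0.9,0.12,0,0,-0.8,1, 0.7,-0.9,0.12,0,0,-0.8,1, 0,-1,0,0,0,0,1, 0,-1,0,0,0,0,1, 0,-1,0,0,0,0,1]'
python3 -m inch '[0,-1,0,0,0,0,1, 0,-1,0,0,0,0,1, 0,-1,0,0,0,0,1, 0,-1,0,0,0,0,1, 0,0,0,0,0,0,1]'
python3 -m inch '[0,0,0,0,0,0,1]'
```

```text
time_s: 1.9
tool_pos: [0.2954, 0.424, 0.2697]
tcp_rot: [3.141, -0.0, 2.329]
force: [0.7, 0.7, 1.1]
width: 0.999
grip_force: 0.0
time_s: 2.4
tool_pos: [0.4353, 0.244, 0.2939]
tcp_rot: [3.141, -0.001, 1.77]
force: [0.9, 0.3, 0.8]
width: 0.998
grip_force: 0.0
time_s: 2.9
tool_pos: [0.4904, 0.0519, 0.303]
tcp_rot: [3.141, -0.0, 1.551]
force: [0.9, -0.9, 0.7]
width: 0.998
grip_force: 0.0
time_s: 3.4
tool_pos: [0.4897, -0.1123, 0.3035]
tcp_rot: [3.14, 0.001, 1.543]
force: [-0.3, -0.0, 0.4]
width: 0.999
grip_force: 0.0
time_s: 3.5
tool_pos: [0.4904, -0.107, 0.303]
tcp_rot: [3.141, -0.0, 1.549]
force: [0.4, 0.8, 0.0]
width: 0.994
grip_force: 0.0
```

```bash

python3 -m inch '[0.64,-0.73,0,0,0,0.15,0.6, 0,-1,0,0,0,0,0.6, 0,-1,0,0,0,0,0.6, 0,-1,0,0,0,0,0.6, 0,-1,0,0,0,0,0.6]'
python3 -m inch '[0,-1,0,0,0,0,0.6, 0,-1,0,0,0,0,0.6, 0,0,-0.5,0,0,0,0.6, 0,0,-0.5,0,0,0,0.6, 0,0,-0.5,0,0,0,0.6]'
python3 -m inch '[0,0,-0.3,0,0,0,0.6, 0,0,-0.275,0,0,0,0.6, 0,0,0,0,0,0,0.6]'
python3 -m inch '[0,0,0,0,0,0,0, 0,0,0,0,0,0,0, 0,0,0,0,0,0,0, 0,0,0,0,0,0,0, 0,0,0,0,0,0,0]' 25
```

```text
time_s: 4.0
tool_pos: [0.517, -0.2952, 0.3027]
tcp_rot: [3.141, -0.001, 1.576]
force: [0.5, 1.5, 0.2]
width: 0.602
grip_force: 0.0
time_s: 4.5
tool_pos: [0.5171, -0.3742, 0.2416]
tcp_rot: [-3.141, -0.001, 1.574]
force: [0.6, -0.0, 0.1]
width: 0.601
grip_force: 0.0
time_s: 4.8
tool_pos: [0.5162, -0.3745, 0.2187]
tcp_rot: [-3.14, -0.001, 1.573]
force: [-0.3, -0.7, 0.8]
width: 0.6
grip_force: 0.0
time_s: 5.3
tool_pos: [0.5162, -0.3759, 0.2204]
tcp_rot: [3.141, 0.001, 1.572]
force: [0.7, -2.3, 1.4]
width: 0.18
grip_force: 26.5
```

```bash

python3 -m inch '[0,0.09,0.375,0,0,0,0, 0,0.125,0.365,0,0,0,0, 0,0.16,0.35,0,0,0,0, 0,0.15,0.27,0,0,0,0, 0,0,0,0,0,0,0]'
python3 -m inch '[0.49,0.04,0,0,0,1,0, 0.48,0.11,0,0,0,1,0, 0.455,0.18,0,0,0,1,0, 0.425,0.245,0,0,0,1,0, 0,0,0,0,0,0,0]'
python3 - <<'E'
from h import *
snap("top","t2.png");snap("scene","s2.png")
a=cv2.imread("pics/scene0.png")
for n in("hole4","hole2","knob"):
  for c in("top","scene"): print(n,c,[(np.round(d["location"],1),round(d["confidence"],2)) for d in r.place_of(c,n)[:3]])
A=cv2.imread("pics/t2.png")[110:230,310:440];B=cv2.imread("pics/s2.png")[180:300,300:430]
cv2.imwrite("pics/v2.png",cv2.resize(np.hstack([A,B]),None,fx=3,fy=3,interpolation=2))
E
```

```text
time_s: 5.8
tool_pos: [0.5171, -0.3536, 0.2763]
tcp_rot: [3.139, 0.0, 1.574]
force: [0.1, -0.6, -1.3]
width: 0.176
grip_force: 26.0
time_s: 6.3
tool_pos: [0.5922, -0.3298, 0.2738]
tcp_rot: [3.141, -0.0, 2.137]
force: [-1.0, -1.2, 0.2]
width: 0.177
grip_force: 26.3
hole4 top [(array([168.8, 339.3]), 0.52), (array([167.4, 373.9]), 0.41), (array([189.7, 164.9]), 0.18)]
hole4 scene [(array([216. , 376.8]), 0.58), (array([221.6, 357.6]), 0.52), (array([211.9, 362.7]), 0.48)]
hole2 top [(array([168.8, 339.3]), 0.52), (array([167.4, 373.9]), 0.41), (array([189.7, 164.9]), 0.18)]
hole2 scene [(array([216. , 376.8]), 0.58), (array([221.6, 357.6]), 0.52), (array([211.9, 362.7]), 0.48)]
knob top []
knob scene [(array([209.4, 378.5]), 0.53)]
```

View pics/v2.png

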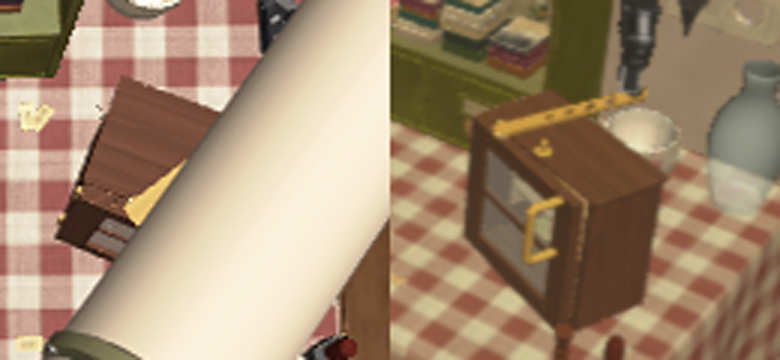

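```bash

python3 -m inch '[0.1,-0.14,-0.42,0,0,0,0, 0.11,-0.15,-0.45,0,0,0,0, 0.11,-0.15,-0.44,0,0,0,0, 0,0,0,0,0,0,0, 0,0,0,0,0,0,0.5]'
python3 -m inch '[0,0,0,0,0,0,0.5, 0,0,0.6,0,0,0,0.5, 0,0,0.9,0,0,0,0.5, -0.86,0.1,0,0,0,0.95,0.5, -0.86,0.1,0,0,0,0.95,0.5]'
python3 -m inch '[-0.86,0.1,0,0,0,0.95,0.4, -0.86,0.1,0,0,0,0.95,0.4, -0.86,0.1,0,0,0,0.95,0.4, 0,0,0,0,0,0,0.4, 0,0,0,0,0,0,0.4]'
python3 - <<'E'
from cab import *
im=snap("scene","s3.png");it=snap("top","t3.png")
print(r.sense()["joint_positions"])
for n in("knob","pin_foot","table_seal","dater"): 
  for c in("scene","top"):print(n,c,[(np.round(d["location"],1),round(d["confidence"],2)) for d in r.place_of(c,n)[:3]])
print(proj("scene",W((-52,-174,189))),proj("top",W((-52,-174,189))))
cv2.imwrite("pics/v3.png",cv2.resize(np.hstack([im[190:300,310:430],it[130:240,330:450]])[:,:,::-1],None,fx=3.3,fy=3.3,interpolation=2))
E
```

```text
time_s: 7.2
tool_pos: [0.6026, -0.3495, 0.221]
tcp_rot: [-3.141, -0.001, 2.13]
force: [-0.0, -0.1, -0.3]
width: 0.333
grip_force: 0.0
time_s: 7.7
tool_pos: [0.534, -0.3415, 0.2833]
tcp_rot: [-3.141, 0.003, 2.402]
force: [-0.8, -1.2, 0.1]
width: 0.497
grip_force: 0.0
time_s: 8.2
tool_pos: [0.4308, -0.3292, 0.2829]
tcp_rot: [3.14, 0.002, 2.793]
force: [0.3, 0.5, 0.3]
width: 0.401
grip_force: 0.0
[-0.02050433  0.1354025   0.65353279  1.65511003 -0.08411696  1.37860756
  1.86783804]
knob scene [(array([225.4, 381.2]), 0.5)]
knob top [(array([143.7, 403.3]), 0.73)]
pin_foot scene [(array([223.3, 377.9]), 0.71)]
pin_foot top [(array([212.8, 395.6]), 0.22)]
table_seal scene [(array([314.5, 353.7]), 0.6)]
table_seal top [(array([207.6, 135.7]), 0.18)]
dater scene [(array([311.2, 373.6]), 0.75)]
dater top [(array([156. , 384.2]), 0.31)]
[248.13036632 350.42521793] [212.11564069 396.95811382]
```

View pics/v3.png

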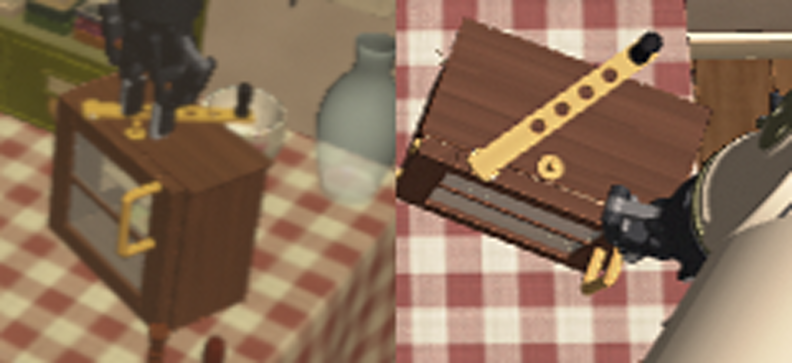

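```bash

python3 -m inch '[0.04,0.07,-0.8,0,0,0.05,0.4, 0,0,-0.8,0,0,0,0.4, 0,0,-0.7,0,0,0,0.4, 0,0,-0.7,0,0,0,0.4, 0,0,0,0,0,0,0.4]'
python3 -m inch '[0,0,0,0,0,0,0, 0,0,0,0,0,0,0, 0,0,0,0,0,0,0, 0,0,0,0,0,0,0, 0,0,0,0,0,0,0]' 50
python3 - <<'E'
from cab import *
np.set_printoptions(precision=3,suppress=True)
p0=W((-52,-174,189));last=p0
for i in range(1,15):
    th=i*0.12;q=W(door((-52,-174,189),th));print(round(th,2),q[:2],"units",(q-last)[:2]/.04);last=q
E
```

```text
time_s: 9.2
tool_pos: [0.4308, -0.3252, 0.1588]
tcp_rot: [3.141, -0.006, 2.801]
force: [-0.4, 1.1, -0.1]
width: 0.397
grip_force: 0.0
time_s: 9.7
tool_pos: [0.4353, -0.3239, 0.1631]
tcp_rot: [3.138, 0.003, 2.803]
force: [9.0, 7.0, -8.5]
width: 0.109
grip_force: 48.4
0.12 [ 0.416 -0.312] units [-0.419  0.348]
0.24 [ 0.401 -0.297] units [-0.374  0.396]
0.36 [ 0.388 -0.279] units [-0.324  0.438]
0.48 [ 0.377 -0.26 ] units [-0.269  0.473]
0.6 [ 0.369 -0.24 ] units [-0.211  0.502]
0.72 [ 0.363 -0.219] units [-0.149  0.524]
0.84 [ 0.359 -0.198] units [-0.085  0.538]
0.96 [ 0.358 -0.176] units [-0.02   0.544]
1.08 [ 0.36  -0.154] units [0.045 0.543]
1.2 [ 0.365 -0.133] units [0.11  0.533]
1.32 [ 0.372 -0.112] units [0.173 0.516]
1.44 [ 0.381 -0.093] units [0.233 0.492]
1.56 [ 0.392 -0.074] units [0.29  0.461]
1.68 [ 0.406 -0.057] units [0.343 0.422]
```

```bash

python3 -m inch '[-0.42,0.35,0,0,0,-0.86,0, -0.37,0.4,0,0,0,-0.86,0, -0.32,0.44,0,0,0,-0.86,0, -0.27,0.47,0,0,0,-0.86,0, 0,0,0,0,0,0,0]'
python3 -c "
from plant import r;print(r.sense()['joint_positions'])"
```

```text
time_s: 10.2
tool_pos: [0.3804, -0.2562, 0.1632]
tcp_rot: [3.134, 0.004, 2.319]
force: [19.9, 4.6, -22.9]
width: 0.106
grip_force: 50.9
[-0.14439525  0.00372957  0.65260729  2.02095846 -0.0092014   1.11202248
  1.26067013]
```

```bash

python3 -m inch '[-0.16,0.5,-0.04,0,0,-0.86,0, -0.1,0.53,-0.04,0,0,-0.86,0, -0.06,0.54,0,0,0,-0.86,0, 0,0,0,0,0,0,0]'
python3 -m inch '[0,0.54,0,0,0,-0.86,0, 0.05,0.54,0,0,0,-0.86,0, 0.11,0.53,0,0,0,-0.86,0, 0,0,0,0,0,0,0]'
python3 -c "
from plant import r;print(r.sense()['joint_positions'])"
```

```text
time_s: 10.6
tool_pos: [0.3646, -0.1974, 0.1628]
tcp_rot: [3.139, 0.001, 1.955]
force: [-20.4, -3.6, 31.9]
width: 0.106
grip_force: 54.0
time_s: 11.0
tool_pos: [0.3707, -0.1309, 0.1626]
tcp_rot: [-3.141, -0.002, 1.596]
force: [-31.0, 5.6, 42.7]
width: 0.108
grip_force: 59.4
[-0.22955075 -0.15484583  0.42575762  2.15194084  0.06781942  1.13273273
  0.18788144]
```

```bash

python3 -m inch '[0.1,0.51,0.05,0,0,-0.86,0, 0.19,0.49,0.03,0,0,-0.86,0, 0.29,0.46,0,0,0,-0.86,0, 0,0,0,0,0,0,0, 0,0,0,0,0,0,0]'
python3 - <<'E'
from cab import *
im=snap("scene","s4.png");it=snap("top","t4.png")
s=r.sense();print(s["joint_positions"],s["force"])
for n in("knob","handle","rack","stay_pivot","hole4"): 
  for c in("scene","top"):print(n,c,[(np.round(d["location"],1),round(d["confidence"],2)) for d in r.place_of(c,n)[:3]])
cv2.imwrite("pics/v4.png",cv2.resize(np.hstack([im[190:310,290:410],it[130:250,310:430]])[:,:,::-1],None,fx=3.3,fy=3.3,interpolation=2))
E
```

```text
time_s: 11.5
tool_pos: [0.3966, -0.0764, 0.1633]
tcp_rot: [3.135, 0.001, 1.238]
force: [13.4, -9.7, -17.2]
width: 0.104
grip_force: 51.1
[-0.26014704 -0.12074615  0.31849856  2.12938454  0.04485722  1.12096585
 -0.29603635] [ 13.61720888 -10.37116796 -18.20563622]
knob scene [(array([230.4, 361.5]), 0.61)]
knob top [(array([169.4, 388.6]), 0.61)]
handle scene [(array([247. , 306.1]), 0.52)]
handle top [(array([232.3, 414.5]), 0.52)]
rack scene [(array([252.1, 306.1]), 0.76)]
rack top [(array([224. , 335.4]), 0.76)]
stay_pivot scene [(array([217.3, 318.2]), 0.53)]
stay_pivot top [(array([186.1, 330.1]), 0.61), (array([182.6, 258.1]), 0.42), (array([171.2, 335.5]), 0.34)]
hole4 scene [(array([230.4, 352.7]), 0.83), (array([226.1, 345.6]), 0.77), (array([222.9, 329.6]), 0.52)]
hole4 top [(array([177.9, 367.3]), 0.87), (array([178.6, 358.1]), 0.8), (array([173. , 373.5]), 0.79)]
```

View pics/v4.png

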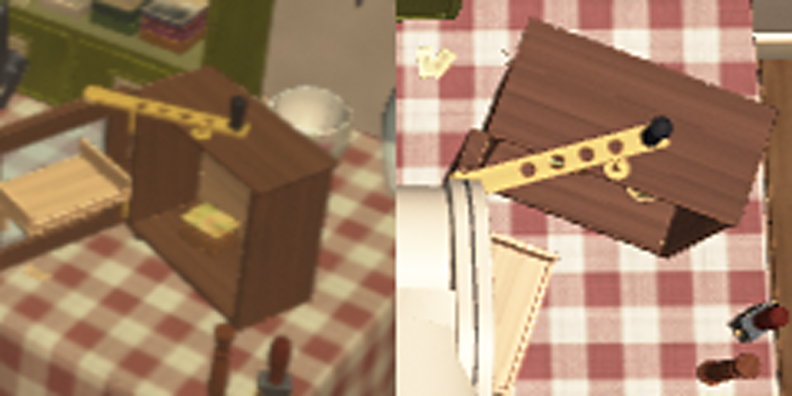

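```bash

python3 -m inch '[0,0,0,0,0,0,0.4, 0,0,0,0,0,0,0.4, 0,0,0.7,0,0,0,0.4, 0,0,0.9,0,0,0,0.4, 0,0,0.9,0,0,0,0.4]' 25
python3 -m inch '[0,0,0.6,0,0,0,0.5, 0,0,0,0,0,0,0.6]'
python3 - <<'E'
from cab import *
from scipy.optimize import least_squares
np.set_printoptions(precision=4,suppress=True)
M=[(.4353,-.3239,2.803),(.3804,-.2562,2.319),(.3646,-.1974,1.955),(.3707,-.1309,1.596),(.3966,-.0764,1.238)]
def f(v):
    o=[]
    for x,y,a in M:
        t=v[2]-(2.803-a);h=np.array([-.052,-.174]);c,s=np.cos(t),np.sin(t)
        o+=[v[0]+c*h[0]-s*h[1]-x,v[1]+s*h[0]+c*h[1]-y]
    return o
q=least_squares(f,V);print(q.x,np.array(q.fun)*1e3)
for n,a,b in(("knob",(230.4,361.5),(169.4,388.6)),("rack",(252.1,306.1),(224,335.4)),("pivot",(217.3,318.2),(186.1,330.1))):print(n,*tri(a,b))
for v in (V,list(q.x)):
    for th in(1.5,1.57,1.6):
        pv=np.array(door((-8,-50,0),th)[:2]);d=np.array([10,-100])-pv;L=np.hypot(*d)
        print(th,L,"pivot",W((*pv,196),v),"knob",W((*(pv+152*d/L),216),v),"bar dir",(W((*d,0),v)-W((0,0,0),v))/L*1e3,"rack",W(door((41,-126,132),th),v),"handle",W(door((-52,-174,189),th),v))
E
```

```text
time_s: 12.6
tool_pos: [0.3939, -0.0744, 0.2642]
tcp_rot: [3.141, -0.001, 1.24]
force: [1.8, -0.1, 0.2]
width: 0.402
grip_force: 0.0
time_s: 12.8
tool_pos: [0.3956, -0.0744, 0.2902]
tcp_rot: [3.135, -0.003, 1.24]
force: [0.8, -0.2, -0.8]
width: 0.598
grip_force: 0.0
[ 0.5443 -0.1801 -0.3468] [ 0.9712 -2.1904  0.3604 -2.8481 -1.2211  1.752  -1.2397 -0.1875  1.1293
  3.474 ]
knob [ 0.5416 -0.3075  0.1905] 0.006970147923954501
rack [ 0.4095 -0.178   0.1157] 0.004012667505267826
pivot [ 0.4998 -0.1571  0.2006] 0.001416005055465233
1.5 120.67076241062018 pivot [ 0.494  -0.1589  0.196 ] knob [ 0.5214 -0.3084  0.216 ] bar dir [ 0.1806 -0.9836  0.    ] rack [ 0.4076 -0.1856  0.132 ] handle [ 0.3864 -0.0831  0.189 ]
1.57 123.51584238788624 pivot [ 0.4956 -0.1557  0.196 ] knob [ 0.5204 -0.3056  0.216 ] bar dir [ 0.1636 -0.9865  0.    ] rack [ 0.4075 -0.1763  0.132 ] handle [ 0.3935 -0.0726  0.189 ]
1.6 124.70049986809434 pivot [ 0.4963 -0.1544  0.196 ] knob [ 0.52   -0.3045  0.216 ] bar dir [ 0.156  -0.9878  0.    ] rack [ 0.4077 -0.1724  0.132 ] handle [ 0.3968 -0.0683  0.189 ]
1.5 120.67076241062018 pivot [ 0.4984 -0.1588  0.196 ] knob [ 0.5253 -0.3084  0.216 ] bar dir [ 0.1769 -0.9842  0.    ] rack [ 0.4119 -0.1852  0.132 ] handle [ 0.3911 -0.0827  0.189 ]
1.57 123.51584238788624 pivot [ 0.5    -0.1556  0.196 ] knob [ 0.5243 -0.3057  0.216 ] bar dir [ 0.1598 -0.9871  0.    ] rack [ 0.4119 -0.176   0.132 ] handle [ 0.3983 -0.0722  0.189 ]
1.6 124.70049986809434 pivot [ 0.5007 -0.1543  0.196 ] knob [ 0.5239 -0.3046  0.216 ] bar dir [ 0.1522 -0.9883  0.    ] rack [ 0.4121 -0.172   0.132 ] handle [ 0.4016 -0.0679  0.189 ]
```

```bash
sed -i 's/^V=.*/V=[0.542,-0.180,-0.345]/' cab.py
python3 -m inch '[0.6,-0.965,0,0,0,0.67,0.6, 0.6,-0.965,0,0,0,0.67,0.6, 0.6,-0.965,0,0,0,0.67,0.6, 0.6,-0.965,0,0,0,0.67,0.6, 0.6,-0.965,0,0,0,0.67,0.6]'
python3 -m inch '[0.6,-0.965,0,0,0,0.67,0.6, 0,0,-0.5,0,0,0,0.6, 0,0,-0.5,0,0,0,0.6, 0,0,-0.5,0,0,0,0.6, 0,0,-0.25,0,0,0,0.6]'
python3 -m inch '[0,0,0,0,0,0,0.6, 0,0,0,0,0,0,0, 0,0,0,0,0,0,0, 0,0,0,0,0,0,0, 0,0,0,0,0,0,0]' 25
```

```text
time_s: 13.3
tool_pos: [0.515, -0.2686, 0.2861]
tcp_rot: [3.141, 0.0, 1.713]
force: [0.2, 0.5, 1.6]
width: 0.599
grip_force: 0.0
time_s: 13.8
tool_pos: [0.5375, -0.3055, 0.2141]
tcp_rot: [-3.14, -0.001, 1.801]
force: [0.1, -0.8, 1.0]
width: 0.602
grip_force: 0.0
time_s: 14.3
tool_pos: [0.5384, -0.3063, 0.2167]
tcp_rot: [3.14, 0.001, 1.801]
force: [0.6, -0.1, 0.2]
width: 0.176
grip_force: 26.8
```

```bash

python3 -m inch '[-0.03,0.1,0.45,0,0,0,0, -0.04,0.16,0.47,0,0,0,0, -0.19,-0.04,0,0,0,-0.4,0, -0.18,-0.04,0,0,0,-0.37,0, 0,0,0,0,0,0,0]'
python3 -m inch '[0.01,-0.09,-0.3,0,0,0,0, 0.02,-0.09,-0.3,0,0,0,0, 0,0,0,0,0,0,0]'
python3 -m inch '[0.01,-0.08,-0.3,0,0,0,0, 0,0,0,0,0,0,0, 0,0,0,0,0,0,0]'
python3 - <<'E'
from cab import *
im=snap("scene","s5.png");it=snap("top","t5.png")
print(r.sense()["force"])
cv2.imwrite("pics/v5.png",cv2.resize(np.hstack([im[190:270,290:390],it[150:230,310:410]])[:,:,::-1],None,fx=4,fy=4,interpolation=2))
E
```

```text
time_s: 14.8
tool_pos: [0.5199, -0.2988, 0.253]
tcp_rot: [3.141, -0.001, 1.692]
force: [-0.4, 0.2, 1.1]
width: 0.176
grip_force: 25.9
time_s: 15.1
tool_pos: [0.521, -0.3064, 0.2263]
tcp_rot: [-3.139, -0.001, 1.694]
force: [0.8, -1.6, 0.4]
width: 0.179
grip_force: 26.3
time_s: 15.4
tool_pos: [0.5221, -0.3091, 0.2165]
tcp_rot: [-3.141, -0.0, 1.694]
force: [-0.2, 0.4, 1.8]
width: 0.172
grip_force: 26.5
[0.24276411 0.66880982 1.01268493]
```

View pics/v5.png

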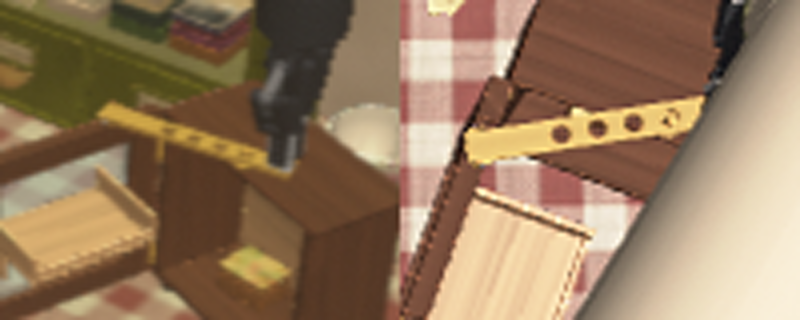

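```bash

python3 -m inch '[0,0,0,0,0,0,0.5, 0,0,0,0,0,0,0.5, 0,0,0.5,0,0,0,0.5, 0,0,0.9,0,0,0,0.5, -0.5,0.8,0.6,0,0,0,0.8]'
python3 -m inch '[-0.5,0.8,0,0,0,0,1, -0.5,0.8,0,0,0,0,1, 0,0,0,0,0,0,1]'
python3 - <<'E'
from cab import *
np.set_printoptions(precision=4,suppress=True)
im=snap("scene","s6.png");it=snap("top","t6.png")
for n in("hole4","pin_foot","knob"):
  for c in("scene","top"):print(n,c,[(np.round(d["location"],1),round(d["confidence"],2)) for d in r.place_of(c,n)[:3]])
for n in("stamp_square","stamp_flower_a","stamp_scribble"):
  for c in("top","scene"):
    for g in r.regions_of(c,n)[:3]:
      m=g["pixels"].astype(np.uint8);ct=np.argwhere(m).mean(0);print(n,c,round(g["confidence"],2),np.round(ct,1),m.sum(),atz(c,ct,.04),cv2.minAreaRect(np.argwhere(m)[:,::-1].astype(np.float32)))
L=np.hstack([im[190:290,290:390],it[150:250,310:410]]);M=it[150:230,180:280]
cv2.imwrite("pics/v6a.png",cv2.resize(L[:,:,::-1],None,fx=4,fy=4,interpolation=2))
cv2.imwrite("pics/v6b.png",cv2.resize(M[:,:,::-1],None,fx=6,fy=6,interpolation=2))
E
```

```text
time_s: 16.0
tool_pos: [0.5024, -0.2797, 0.298]
tcp_rot: [-3.141, 0.003, 1.69]
force: [1.1, 1.6, 1.3]
width: 0.653
grip_force: 0.0
time_s: 16.3
tool_pos: [0.461, -0.2097, 0.2972]
tcp_rot: [3.14, -0.002, 1.698]
force: [0.5, 0.2, -0.3]
width: 1.004
grip_force: 0.0
hole4 scene [(array([223.4, 329.8]), 0.82), (array([227.2, 333.3]), 0.7), (array([224.5, 343.8]), 0.64)]
hole4 top [(array([182.5, 349.3]), 0.47), (array([182.7, 360.3]), 0.47)]
pin_foot scene []
pin_foot top []
knob scene [(array([232.7, 356.2]), 0.69)]
knob top [(array([230.6, 417.5]), 0.41)]
stamp_square top 0.59 [184.7 208.3] 198 [0.5395 0.1846 0.04  ] ((208.3103485107422, 184.72413635253906), (15.227017402648926, 13.370063781738281), 21.801406860351562)
stamp_square top 0.46 [210.5 221.4] 166 [0.4613 0.1443 0.04  ] ((221.30003356933594, 210.4000244140625), (14.310833930969238, 12.074766159057617), 26.56505012512207)
stamp_square scene 0.48 [232.7 247.6] 159 [0.4467 0.1263 0.04  ] ((248.0, 233.0), (14.0, 12.0), 90.0)
stamp_flower_a top 0.43 [183.7 256.5] 168 [0.5413 0.0405 0.04  ] ((256.49407958984375, 183.72354125976562), (16.812110900878906, 10.195732116699219), 77.47119140625)
stamp_flower_a top 0.43 [201.2 334.9] 3150 [ 0.4865 -0.1911  0.04  ] ((332.886962890625, 191.09848022460938), (51.82878875732422, 117.2317886352539), 17.969139099121094)
stamp_flower_a scene 0.51 [242.4 307.5] 2326 [ 0.541  -0.0913  0.04  ] ((318.4226379394531, 239.52145385742188), (46.088279724121094, 90.8918685913086), 74.47589111328125)
```

View pics/v6a.png

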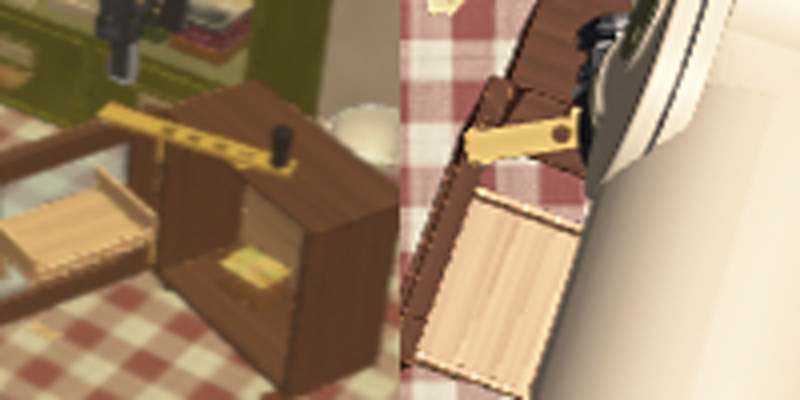

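View pics/v6b.png

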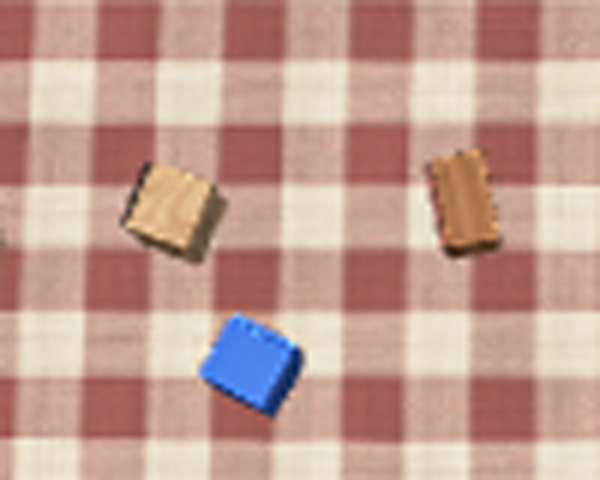

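```bash

python3 -m inch '[0.16,0.48,0,0,0,0.934,1, 0.16,0.48,0,0,0,0.934,1, 0.16,0.48,0,0,0,0.934,1, 0.16,0.48,0,0,0,0.934,1, 0.16,0.48,0,0,0,0.934,1]'
python3 -m inch '[0.16,0.48,0,0,0,0.934,1, 0.16,0.48,0,0,0,0.934,1, 0.16,0.48,0,0,0,0.934,1, 0.16,0.48,0,0,0,0.934,1, 0.16,0.48,0,0,0,0.934,1]'
python3 -m inch '[0.16,0.48,0,0,0,0.934,1, 0.16,0.48,0,0,0,0.934,1, 0.16,0.48,0,0,0,0.934,1, 0,0,0,0,0,0,1, 0,0,0,0,0,0,1]'
python3 - <<'E'
from cab import *
np.set_printoptions(precision=4,suppress=True)
print(r.sense()["joint_positions"])
print(atz("top",(183.2,256.7),.034),atz("top",(183.8,208),.048))
print(tri((220,253),(184.8,208.3)),tri((234,280.5),(183.7,256.5)))
for X in((.543,.040,.0),(.543,.040,.034),(.5405,.184,.0),(.5405,.184,.048)):print(X,proj("scene",X),proj("top",X))
im=snap("scene","s7.png")
g=r.regions_of("scene","stamp_flower_a")
for d in g[:3]:print(d["confidence"],d["location"],d["pixels"].sum())
E
```

```text
time_s: 17.5
tool_pos: [0.4943, -0.1164, 0.2968]
tcp_rot: [3.141, 0.0, 2.351]
force: [0.0, 1.1, 0.2]
width: 1.001
grip_force: 0.0
time_s: 18.0
tool_pos: [0.5263, -0.0203, 0.2967]
tcp_rot: [3.141, -0.0, 3.003]
force: [0.3, -0.1, -0.2]
width: 0.998
grip_force: 0.0
time_s: 18.5
tool_pos: [0.5453, 0.0363, 0.2965]
tcp_rot: [-3.141, -0.001, -2.895]
force: [0.0, -0.5, 0.1]
width: 0.995
grip_force: 0.0
[-0.4183  0.1302  0.2977  1.6068 -0.0383  1.4109  1.7002]
[0.544  0.0403 0.034 ] [0.5406 0.184  0.048 ]
(array([0.5435, 0.1863, 0.0244]), np.float64(0.002998467682635814)) (array([0.5461, 0.0419, 0.0167]), np.float64(0.00015671499359737142))
(0.543, 0.04, 0.0) [237.966  280.3814] [185.8235 257.3999]
(0.543, 0.04, 0.034) [230.9393 280.4294] [183.5417 256.7872]
(0.5405, 0.184, 0.0) [225.4341 252.7368] [187.0389 210.7948]
(0.5405, 0.184, 0.048) [215.7001 252.4014] [183.8336 208.0159]
```

```bash

python3 -m inch '[0,0.11,-1,0,0,0,0.85, 0,0,-1,0,0,0,0.85, 0,0,-1,0,0,0,0.85, 0,0,-1,0,0,0,0.85, 0,0,-1,0,0,0,0.85]'
python3 -m inch '[0,0,-0.9,0,0,0,0.85, 0,0,-0.5,0,0,0,0.85, 0,0,-0.4,0,0,0,0.85, 0,0,0,0,0,0,0.85]'
python3 -m inch '[0,0,0,0,0,0,0, 0,0,0,0,0,0,0, 0,0,0,0,0,0,0, 0,0,0,0,0,0,0, 0,0,0,0,0,0,0]' 40
```

```text
time_s: 19.1
tool_pos: [0.5452, 0.0397, 0.0957]
tcp_rot: [-3.141, 0.001, -2.897]
force: [1.1, -0.2, 0.5]
width: 0.848
grip_force: 0.0
time_s: 19.5
tool_pos: [0.5438, 0.0397, 0.0229]
tcp_rot: [-3.141, -0.004, -2.896]
force: [0.1, 0.1, 0.2]
width: 0.847
grip_force: 0.0
time_s: 20.0
tool_pos: [0.5462, 0.0408, 0.026]
tcp_rot: [3.142, 0.002, -2.894]
force: [-0.8, -0.3, 5.6]
width: 0.303
grip_force: 40.2
```

```bash

python3 -m inch '[0,0,0.6,0,0,0,0, 0,0,1,0,0,0,0, 0,0,1,0,0,0,0, 0,0,1,0,0,0,0, 0,0,1,0,0,0,0]'
python3 -m inch '[0,0,1,0,0,0,0, -0.6,-0.75,0.1,0,0,-0.6,0, -0.6,-0.75,0,0,0,-0.6,0, -0.6,-0.75,0,0,0,-0.6,0, -0.6,-0.75,0,0,0,-0.6,0]'
python3 -m inch '[-0.6,-0.75,0,0,0,-0.6,0, -0.6,-0.75,0,0,0,-0.6,0, -0.5,-0.75,0,0,0,-0.6,0, 0,0,0,0,0,0,0, 0,0,0,0,0,0,0]'
python3 - <<'E'
from cab import *
np.set_printoptions(precision=4,suppress=True)
print(r.sense()["joint_positions"])
for th in(1.54,1.57):
  print([proj("top",W(door(p,th))) for p in((0,-70,154),(0,-182,154),(82,-70,154),(0,-126-56,154))])
it=snap("top","t8.png");im=snap("scene","s8.png")
for c in("top","scene"):
  for n in("rack","stamp_flower_a"):print(n,c,[(np.round(d["location"],1),round(d["confidence"],2)) for d in r.place_of(c,n)[:3]])
cv2.imwrite("pics/v8.png",cv2.resize(np.hstack([im[190:290,270:370],it[170:270,280:380]])[:,:,::-1],None,fx=4,fy=4,interpolation=2))
E
```

```text
time_s: 20.5
tool_pos: [0.545, 0.0407, 0.2109]
tcp_rot: [3.141, 0.001, -2.894]
force: [0.8, -0.1, -0.1]
width: 0.301
grip_force: 39.4
time_s: 21.0
tool_pos: [0.4482, -0.0803, 0.2531]
tcp_rot: [3.141, 0.001, 3.051]
force: [0.5, -1.3, -0.2]
width: 0.299
grip_force: 39.3
time_s: 21.5
tool_pos: [0.3811, -0.1695, 0.2532]
tcp_rot: [3.14, 0.001, 2.802]
force: [-0.4, 0.6, -0.3]
width: 0.301
grip_force: 39.4
[-0.2188 -0.1896  0.4734  1.9766  0.0874  1.3338  1.4578]
[array([198.4171, 328.7641]), array([238.5739, 316.6502]), array([207.5958, 358.5238]), array([238.5739, 316.6502])]
[array([198.1721, 328.0091]), array([237.9143, 314.6622]), array([208.2204, 357.4941]), array([237.9143, 314.6622])]
rack top [(array([222.5, 336.3]), 0.61)]
stamp_flower_a top [(array([227.9, 339. ]), 0.36)]
rack scene [(array([248. , 305.9]), 0.6)]
stamp_flower_a scene [(array([226.7, 301.2]), 0.67), (array([223.1, 280.3]), 0.35)]
```

View pics/v8.png

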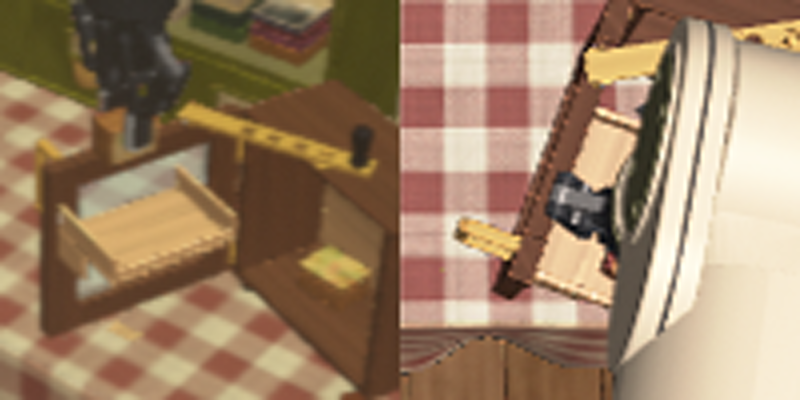

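```bash

python3 -m inch '[0.05,0.03,-0.7,0,0,0,0, 0,0,-0.8,0,0,0,0, 0,0,-0.5,0,0,0,0, 0,0,-0.33,0,0,0,0, 0,0,0,0,0,0,0]'
python3 -m inch '[0,0,0,0,0,0,0]'
```

```text
time_s: 22.3
tool_pos: [0.383, -0.1676, 0.1584]
tcp_rot: [-3.141, -0.002, 2.804]
force: [1.0, -0.4, -0.2]
width: 0.301
grip_force: 40.4
time_s: 22.4
tool_pos: [0.3834, -0.1677, 0.1594]
tcp_rot: [-3.141, -0.001, 2.804]
force: [1.1, 1.2, -0.6]
width: 0.301
grip_force: 40.4
```

```bash

python3 -m inch '[0,0,-0.05,0,0,0,0, 0,0,0,0,0,0,0.45, 0,0,0,0,0,0,0.45, 0,0,0,0,0,0,0.45, 0,0,0.5,0,0,0,0.45]'
python3 -m inch '[0,0,1,0,0,0,0.45, 0,0,1,0,0,0,0.45, 0,0,0.5,0,0,0,0.45, 0.44,0.98,0,0,0,0,0.8, 0.44,0.98,0,0,0,0,0.9]'
python3 -m inch '[0.44,0.98,0,0,0,0,0.9, 0.44,0.98,0,0,0,0,0.9, 0.44,0.98,0,0,0,0,0.9, 0.44,0.98,0,0,0,0,0.9, 0.44,0.98,0,0,0,0,0.9]'
python3 - <<'E'
from cab import *
np.set_printoptions(precision=4,suppress=True)
it=snap("top","t9.png");im=snap("scene","s9.png")
for c in("top","scene"):
  for n in("hole4","stamp_flower_a","stamp_square"):print(n,c,[(np.round(d["location"],1),round(d["confidence"],2)) for d in r.place_of(c,n)[:3]])
L=np.hstack([it[140:270,180:390],im[190:320,270:370]])
cv2.imwrite("pics/v9.png",cv2.resize(L[:,:,::-1],None,fx=2.58,fy=2.58,interpolation=2))
E
```

```text
time_s: 22.9
tool_pos: [0.382, -0.1676, 0.1761]
tcp_rot: [-3.141, -0.004, 2.803]
force: [0.5, 0.4, -0.1]
width: 0.449
grip_force: 0.0
time_s: 23.4
tool_pos: [0.4192, -0.0891, 0.2787]
tcp_rot: [3.14, 0.002, 2.8]
force: [0.8, -0.2, 0.2]
width: 0.776
grip_force: 0.0
time_s: 23.9
tool_pos: [0.507, 0.1082, 0.2776]
tcp_rot: [3.141, 0.0, 2.803]
force: [1.1, -1.5, 1.2]
width: 0.897
grip_force: 0.0
hole4 top [(array([178.3, 376.6]), 0.84), (array([179.6, 367.4]), 0.77), (array([184.3, 352.2]), 0.69)]
stamp_flower_a top [(array([228.7, 415.8]), 0.71)]
stamp_square top [(array([234.3, 336.9]), 0.66)]
hole4 scene [(array([224.7, 342.1]), 0.64), (array([222.5, 327.3]), 0.6), (array([230.7, 353.5]), 0.53)]
stamp_flower_a scene [(array([251.8, 302.8]), 0.61), (array([229.7, 356.7]), 0.21)]
stamp_square scene [(array([235. , 244.9]), 0.47), (array([220.3, 251.7]), 0.43)]
```

View pics/v9.png

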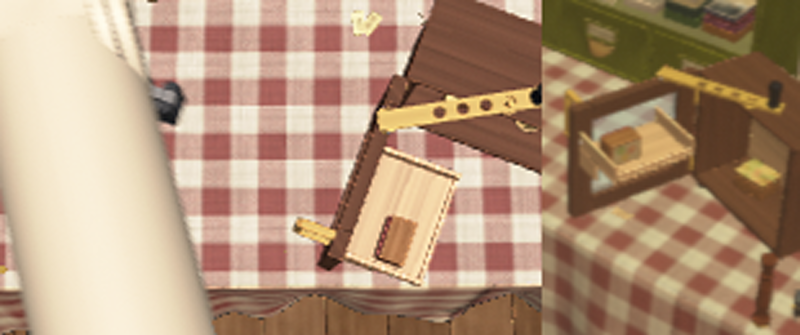

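```bash

python3 -m inch '[0.43,0.96,0,0,0,0,0.9, 0.44,0.96,0,0,0,0.05,0.9, 0,0,-1,0,0,0,0.9, 0,0,-1,0,0,0,0.9, 0,0,-1,0,0,0,0.9]'
python3 -m inch '[0,0,-1,0,0,0,0.9, 0,0,-1,0,0,0,0.9, 0,0,-0.75,0,0,0,0.9, 0,0,-0.5,0,0,0,0.9, 0,0,0,0,0,0,0.9]'
python3 -m inch '[0,0,0,0,0,0,0, 0,0,0,0,0,0,0, 0,0,0,0,0,0,0, 0,0,0,0,0,0,0, 0,0,0,0,0,0,0]' 40
```

```text
time_s: 24.8
tool_pos: [0.5414, 0.1825, 0.1566]
tcp_rot: [3.141, 0.001, 2.809]
force: [0.5, 0.8, -0.2]
width: 0.899
grip_force: 0.0
time_s: 25.3
tool_pos: [0.5396, 0.1816, 0.0251]
tcp_rot: [-3.138, -0.003, 2.809]
force: [-0.7, -0.1, 0.1]
width: 0.9
grip_force: 0.0
time_s: 25.8
tool_pos: [0.5423, 0.1836, 0.0292]
tcp_rot: [3.14, 0.002, 2.81]
force: [-1.0, -1.4, 8.0]
width: 0.376
grip_force: 40.6
```

```bash

python3 -m inch '[0,0,0.6,0,0,0,0, 0,0,1,0,0,0,0, 0,0,1,0,0,0,0, 0,0,1,0,0,0,0, 0,0,1,0,0,0,0]'
python3 -m inch '[0,0,1,0,0,0,0, 0,0,0.2,0,0,0,0, -0.27,-0.93,0,0,0,0,0, -0.27,-0.93,0,0,0,0,0, -0.27,-0.93,0,0,0,0,0]'
python3 -m inch '[-0.27,-0.93,0,0,0,0,0, -0.27,-0.93,0,0,0,0,0, -0.27,-0.93,0,0,0,0,0, -0.27,-0.93,0,0,0,0,0, -0.27,-0.93,0,0,0,0,0]'
python3 -m inch '[-0.27,-0.93,0,0,0,0,0, -0.27,-0.93,0,0,0,0,0, 0,0,0,0,0,0,0, 0,0,0,0,0,0,0]'
```

```text
time_s: 26.3
tool_pos: [0.5411, 0.1831, 0.2138]
tcp_rot: [3.141, 0.001, 2.81]
force: [0.2, -0.7, -0.5]
width: 0.376
grip_force: 39.7
time_s: 26.8
tool_pos: [0.5081, 0.0703, 0.2593]
tcp_rot: [3.142, -0.0, 2.81]
force: [-0.1, -0.6, 0.2]
width: 0.378
grip_force: 39.8
time_s: 27.3
tool_pos: [0.454, -0.1158, 0.2594]
tcp_rot: [3.141, 0.0, 2.81]
force: [0.4, -0.5, -1.0]
width: 0.376
grip_force: 39.8
time_s: 27.7
tool_pos: [0.4329, -0.1891, 0.2594]
tcp_rot: [3.141, -0.0, 2.808]
force: [1.1, 0.5, -1.1]
width: 0.372
grip_force: 39.9
```

```bash

python3 -m inch '[0,0,-0.7,0,0,0,0, 0,0,-0.8,0,0,0,0, 0,0,-0.5,0,0,0,0, 0,0,-0.38,0,0,0,0, 0,0,0,0,0,0,0]'
python3 -m inch '[0,0,-0.05,0,0,0,0, 0,0,0,0,0,0,0]'
```

```text
time_s: 28.2
tool_pos: [0.4329, -0.1871, 0.1627]
tcp_rot: [-3.141, -0.003, 2.812]
force: [0.1, 0.2, 0.0]
width: 0.375
grip_force: 39.8
time_s: 28.4
tool_pos: [0.4337, -0.1883, 0.1628]
tcp_rot: [3.141, 0.001, 2.811]
force: [0.1, 0.0, 0.3]
width: 0.376
grip_force: 39.8
```

```bash

python3 -m inch '[0,0,-0.03,0,0,0,0.5, 0,0,0,0,0,0,0.5, 0,0,0,0,0,0,0.5, 0,0,0.4,0,0,0,0.5, 0,0,0.9,0,0,0,0.5]'
python3 -m inch '[0,0,1,0,0,0,0.5, 0,0,0.9,0,0,0,0.5, 0.275,-0.378,0,0,0,-1,0.6, 0.275,-0.378,0,0,0,-1,0.6, 0.275,-0.378,0,0,0,-1,0.6]'
python3 -m inch '[0.275,-0.378,0,0,0,-1,0.6, 0.275,-0.378,0,0,0,-1,0.6, 0.275,-0.378,0,0,0,-1,0.6, 0.275,-0.378,0,0,0,-1,0.6, 0.275,-0.378,0,0,0,-1,0.6]'
python3 - <<'E'
from cab import *
np.set_printoptions(precision=4,suppress=True)
print(r.sense()["tool_pos"])
it=snap("top","t10.png");im=snap("scene","s10.png")
L=np.hstack([it[160:260,270:380],im[195:295,270:380]])
cv2.imwrite("pics/v10.png",cv2.resize(L[:,:,::-1],None,fx=3.6,fy=3.6,interpolation=2))
E
```

```text
time_s: 28.9
tool_pos: [0.4318, -0.1883, 0.2117]
tcp_rot: [-3.141, -0.005, 2.81]
force: [0.4, 0.1, 0.8]
width: 0.506
grip_force: 0.0
time_s: 29.4
tool_pos: [0.4668, -0.2347, 0.2897]
tcp_rot: [3.141, 0.001, 2.385]
force: [0.0, -0.2, 0.8]
width: 0.604
grip_force: 0.0
time_s: 29.9
tool_pos: [0.5218, -0.3103, 0.2892]
tcp_rot: [3.141, 0.0, 1.687]
force: [-0.0, -0.6, -0.3]
width: 0.605
grip_force: 0.0
[ 0.5218 -0.3103  0.2892]
```

View pics/v10.png

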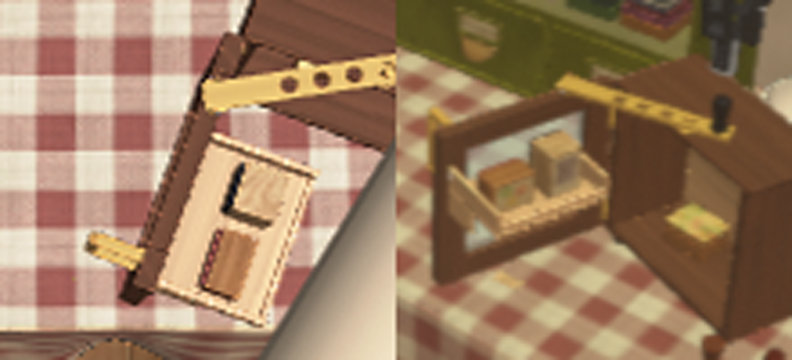

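```bash

python3 -m inch '[0,0,-0.6,0,0,0,0.6, 0,0,-0.6,0,0,0,0.6, 0,0,-0.4,0,0,0,0.6, 0,0,-0.22,0,0,0,0.6, 0,0,0,0,0,0,0.6]'
python3 -m inch '[0,0,0,0,0,0,0, 0,0,0,0,0,0,0, 0,0,0,0,0,0,0, 0,0,0,0,0,0,0]' 25
python3 -m inch '[-0.01,0.07,0.3,0,0,0,0, -0.02,0.1,0.35,0,0,0,0, -0.02,0.15,0.38,0,0,0,0, 0,0,0,0,0,0,0]'
```

```text
time_s: 30.5
tool_pos: [0.5208, -0.3091, 0.2155]
tcp_rot: [-3.14, -0.001, 1.694]
force: [-0.1, 0.1, 0.4]
width: 0.602
grip_force: 0.0
time_s: 30.9
tool_pos: [0.5215, -0.3101, 0.217]
tcp_rot: [3.14, 0.001, 1.693]
force: [1.5, -0.9, 0.8]
width: 0.175
grip_force: 26.8
time_s: 31.3
tool_pos: [0.5204, -0.2959, 0.2605]
tcp_rot: [3.138, 0.001, 1.694]
force: [0.2, -0.7, -0.4]
width: 0.175
grip_force: 25.6
```

```bash

python3 -m inch '[-0.47,-0.03,0,0,0,-0.97,0, -0.46,0.01,0,0,0,-0.96,0, 0,0,0,0,0,0,0]'
python3 -m inch '[-0.01,-0.1,-0.35,0,0,0,0, -0.01,-0.11,-0.34,0,0,0,0, -0.01,-0.11,-0.34,0,0,0,0, 0,0,0,0,0,0,0]'
python3 -m inch '[0,0,0,0,0,0,0.5, 0,0,0,0,0,0,0.5, 0,0,0.5,0,0,0,0.5, 0,0,0.8,0,0,0,0.5, 0,0,0.5,0,0,0,0.5]'
python3 - <<'E'
from cab import *
np.set_printoptions(precision=3,suppress=True)
last=W(door((-52,-174,189),1.56))
print(last)
for i in range(1,9):
    th=1.56-i*.1225
    q=W(door((-52,-174,189),th));print(round(th,3),q[:2],"units",(q-last)[:2]/.04);last=q
E
```

```text
time_s: 31.6
tool_pos: [0.4804, -0.2981, 0.2583]
tcp_rot: [3.141, -0.001, 1.418]
force: [-1.2, -1.2, 0.4]
width: 0.176
grip_force: 25.8
time_s: 32.0
tool_pos: [0.4804, -0.3105, 0.2142]
tcp_rot: [-3.139, -0.0, 1.423]
force: [-0.6, 1.6, 3.4]
width: 0.177
grip_force: 26.8
time_s: 32.5
tool_pos: [0.4812, -0.3109, 0.2906]
tcp_rot: [3.14, 0.001, 1.423]
force: [-0.1, -0.3, -0.4]
width: 0.5
grip_force: 0.0
[ 0.395 -0.074  0.189]
1.438 [ 0.383 -0.093] units [-0.297 -0.47 ]
1.315 [ 0.373 -0.113] units [-0.237 -0.503]
1.193 [ 0.366 -0.134] units [-0.174 -0.528]
1.07 [ 0.362 -0.156] units [-0.108 -0.545]
0.948 [ 0.36  -0.178] units [-0.041 -0.554]
0.825 [ 0.362 -0.2  ] units [ 0.027 -0.555]
0.703 [ 0.365 -0.222] units [ 0.095 -0.548]
0.58 [ 0.372 -0.243] units [ 0.161 -0.532]
```

```bash

python3 -m inch '[-0.355,0.977,0,0,0,-0.22,0.4, -0.355,0.977,0,0,0,-0.22,0.4, -0.355,0.977,0,0,0,-0.22,0.4, -0.355,0.977,0,0,0,-0.22,0.4, -0.355,0.977,0,0,0,-0.22,0.4]'
python3 -m inch '[-0.355,0.977,0,0,0,-0.22,0.4, 0,0,0,0,0,0,0.4, 0,0,-0.7,0,0,0,0.4, 0,0,-0.9,0,0,0,0.4, 0,0,-0.9,0,0,0,0.4]'
python3 -m inch '[0,0,-0.68,0,0,0,0.4, 0,0,0,0,0,0,0.4]'
python3 -m inch '[0,0,0,0,0,0,0, 0,0,0,0,0,0,0, 0,0,0,0,0,0,0, 0,0,0,0,0,0,0]' 40
```

```text
time_s: 33.0
tool_pos: [0.4092, -0.1138, 0.2888]
tcp_rot: [3.14, -0.0, 1.269]
force: [1.0, 1.8, 1.1]
width: 0.399
grip_force: 0.0
time_s: 33.5
tool_pos: [0.3961, -0.0764, 0.1878]
tcp_rot: [3.14, -0.001, 1.239]
force: [0.2, 1.8, -0.4]
width: 0.4
grip_force: 0.0
time_s: 33.7
tool_pos: [0.3937, -0.0764, 0.1586]
tcp_rot: [-3.137, 0.002, 1.239]
force: [-0.0, -1.1, 0.5]
width: 0.402
grip_force: 0.0
time_s: 34.1
tool_pos: [0.3971, -0.0772, 0.1629]
tcp_rot: [3.138, -0.0, 1.237]
force: [2.7, -5.2, -4.3]
width: 0.109
grip_force: 38.8
```

```bash

python3 -m inch '[-0.08,-0.12,0,0,0,0.22,0, -0.15,-0.235,0,0,0,0.44,0, -0.14,-0.24,0,0,0,0.44,0, -0.12,-0.25,0,0,0,0.44,0, -0.11,-0.255,0,0,0,0.44,0]'
python3 -m inch '[-0.09,-0.26,0,0,0,0.44,0, -0.08,-0.265,0,0,0,0.44,0, -0.06,-0.27,0,0,0,0.44,0, -0.05,-0.275,0,0,0,0.44,0]'
python3 -c "
from plant import r;s=r.sense();print(s['joint_positions'],s['force'])"
```

```text
time_s: 34.6
tool_pos: [0.3742, -0.122, 0.163]
tcp_rot: [3.134, 0.002, 1.516]
force: [17.2, -7.2, -16.8]
width: 0.106
grip_force: 39.4
time_s: 35.0
tool_pos: [0.3651, -0.1645, 0.1631]
tcp_rot: [3.13, 0.005, 1.763]
force: [34.5, -5.6, -33.6]
width: 0.109
grip_force: 40.2
[-0.35357518 -0.18182286  0.61832098  2.15316853  0.11567575  1.12697674
  0.40065373] [ 34.49312824  -5.61293486 -33.56155375]
```

```bash

python3 -m inch '[0.03,-0.277,-0.04,0,0,0.44,0, 0.03,-0.277,-0.03,0,0,0.44,0, 0.03,-0.277,0,0,0,0.44,0, 0.03,-0.277,0,0,0,0.44,0]'
python3 -m inch '[0.05,-0.275,0,0,0,0.44,0, 0.06,-0.272,0,0,0,0.44,0, 0.08,-0.268,0,0,0,0.44,0, 0.04,-0.13,0,0,0,0.2,0, 0,0,0,0,0,0,0]'
python3 - <<'E'
from cab import *
np.set_printoptions(precision=4,suppress=True)
s=r.sense();p=np.array(s["tool_pos"][:2])
for v in(V,[.5443,-.1801,-.3468]):
  d=p-np.array(v[:2]);a=np.arctan2(d[1],d[0])-v[2];print("theta",(np.arctan2(-174,-52)-a)%(2*np.pi),np.hypot(*d))
it=snap("top","t11.png");im=snap("scene","s11.png")
L=np.hstack([it[150:250,320:430],im[195:295,310:420]])
cv2.imwrite("pics/v11.png",cv2.resize(L[:,:,::-1],None,fx=3.6,fy=3.6,interpolation=2))
for c in("top","scene"):
  for n in("knob","hole2","stay_pivot"):print(n,c,[(np.round(d["location"],1),round(d["confidence"],2)) for d in r.place_of(c,n)[:4]])
E
```

```text
time_s: 35.4
tool_pos: [0.367, -0.2099, 0.1626]
tcp_rot: [3.137, 0.003, 2.007]
force: [-9.0, -3.3, 28.4]
width: 0.11
grip_force: 43.8
time_s: 35.9
tool_pos: [0.3777, -0.2478, 0.1626]
tcp_rot: [3.137, 0.007, 2.218]
force: [-2.3, -2.7, 23.1]
width: 0.111
grip_force: 41.8
theta 0.5440101534823283 0.17776452459584474
theta 0.5476023843660713 0.17985507088502714
knob top [(array([182. , 407.1]), 0.92), (array([181.7, 397.4]), 0.21)]
hole2 top [(array([188.5, 369.6]), 0.62), (array([181.9, 393.8]), 0.6), (array([185.1, 378.5]), 0.55)]
stay_pivot top [(array([184.2, 347.7]), 0.71), (array([183.4, 398.1]), 0.37)]
knob scene [(array([234.6, 368.3]), 0.82), (array([315.5, 355.2]), 0.59)]
hole2 scene [(array([238.1, 349. ]), 0.81), (array([229.3, 339. ]), 0.67), (array([233.2, 356.9]), 0.6), (array([236.4, 363. ]), 0.5)]
stay_pivot scene [(array([224.4, 330.4]), 0.68), (array([236.5, 362.4]), 0.2)]
```

View pics/v11.png

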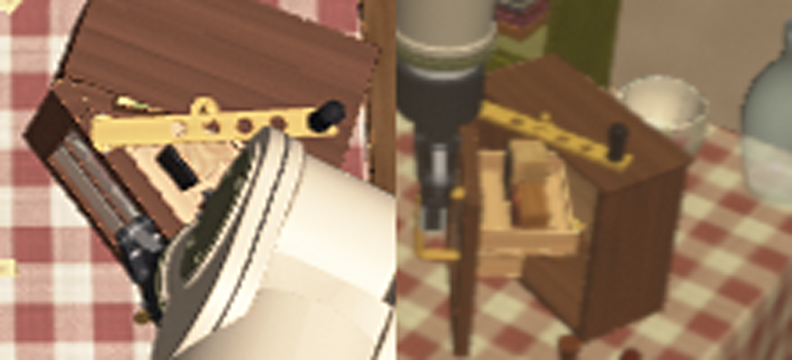

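```bash
python3 - <<'E'
from cab import *
np.set_printoptions(precision=4,suppress=True)
H=[atz("top",(150+y/3.6-.5,320+x/3.6-.5),.199) for x,y in((180,128),(212,127),(245,126),(278,125))]
H=np.array(H);print(H)
d=(H[3]-H[0])/np.linalg.norm(H[3]-H[0]);print("spacing",np.linalg.norm(H[3]-H[0])/3,d)
m=H.mean(0);piv=m-d*.08835;print("pivot",piv,"pred",[ (t,W(door((-8,-50,199),t))) for t in(.5,.54,.58,.62)])
f=atz("top",(150+105/3.6-.5,320+203/3.6-.5),.194);pin=W((10,-100,190));print("pin img",f,"pin model",pin)
for p in(f,pin):print("dist",np.hypot(*(p-piv)[:2]))
for t in(.5,.54,.58,.62):print(t,np.hypot(*(pin-W(door((-8,-50,199),t)))[:2]))
E
```

```text
[[ 0.5015 -0.2572  0.199 ]
 [ 0.502  -0.2799  0.199 ]
 [ 0.5025 -0.3032  0.199 ]
 [ 0.503  -0.3265  0.199 ]]
spacing 0.02310594914668919 [ 0.022  -0.9998  0.    ]
pivot [ 0.5003 -0.2034  0.199 ] pred [(0.5, array([ 0.4993, -0.2072,  0.199 ])), (0.54, array([ 0.4982, -0.2055,  0.199 ])), (0.58, array([ 0.4973, -0.2037,  0.199 ])), (0.62, array([ 0.4963, -0.2019,  0.199 ]))]
pin img [ 0.5191 -0.2755  0.194 ] pin model [ 0.5176 -0.2775  0.19  ]
dist 0.0745367588166853
dist 0.07608867224992591
0.5 0.07262984229206106
0.54 0.07457144328547
0.58 0.07653802819836314
0.62 0.07852469295602287
```

```bash

python3 -m inch '[-0.026,0.087,0,0,0,-0.14,0, 0,0,0,0,0,0,0]'
python3 -m inch '[0,0,0,0,0,0,0.4, 0,0,0,0,0,0,0.4, 0,0,0.7,0,0,0,0.4, 0,0,0.9,0,0,0,0.4, 0,0,0.9,0,0,0,0.4]' 25
python3 -m inch '[0,0,0.7,0,0,0,0.5, 0.638,-0.552,0,0,0,-0.9,0.6, 0.638,-0.552,0,0,0,-0.9,0.6, 0.638,-0.552,0,0,0,-0.9,0.6, 0.638,-0.552,0,0,0,-0.9,0.6]'
python3 -m inch '[0.638,-0.552,0,0,0,-0.8,0.6, 0,0,0,0,0,0,0.6]'
python3 - <<'E'
from h import *
r.read_camera("scene");r.read_camera("top")
a=r.place_of("scene","knob");b=r.place_of("top","knob")
print([(x["location"],x["confidence"]) for x in a[:2]+b[:2]])
if a:print(atz("scene",a[0]["location"],.2165),atz("scene",(234.6,368.3),.2165))
print(tri((234.6,368.3),(182,407.1)))
E
```

```text
time_s: 36.5
tool_pos: [0.3761, -0.2437, 0.1627]
tcp_rot: [3.137, 0.006, 2.198]
force: [-4.3, -2.3, 24.4]
width: 0.11
grip_force: 42.4
time_s: 37.0
tool_pos: [0.3731, -0.2415, 0.26]
tcp_rot: [3.141, -0.0, 2.199]
force: [0.6, -0.1, 0.0]
width: 0.398
grip_force: 0.0
time_s: 37.5
tool_pos: [0.4772, -0.3302, 0.2869]
tcp_rot: [3.14, 0.0, 1.694]
force: [-0.9, 0.8, 0.5]
width: 0.601
grip_force: 0.0
time_s: 37.7
tool_pos: [0.5034, -0.3527, 0.2841]
tcp_rot: [-3.137, 0.002, 1.583]
force: [-0.2, -0.2, -0.7]
width: 0.601
grip_force: 0.0
[([238.0, 368.3], 0.59), ([206.5, 132.7], 0.52), ([211.1, 135.8], 0.21)]
[ 0.48002648 -0.35969205  0.2165    ] [ 0.4963525  -0.35069132  0.2165    ]
(array([ 0.5050565 , -0.34806759,  0.21102735]), np.float64(0.002706082919894314))
```

```bash

python3 -m inch '[0,0,-0.6,0,0,0,0.6, 0,0,-0.6,0,0,0,0.6, 0,0,-0.35,0,0,0,0.6, 0,0,-0.15,0,0,0,0.6, 0,0,0,0,0,0,0.6]'
python3 -m inch '[0,0,0,0,0,0,0, 0,0,0,0,0,0,0, 0,0,0,0,0,0,0, 0,0,0,0,0,0,0]' 25
python3 - <<'E'
from cab import *
np.set_printoptions(precision=4,suppress=True)
it=snap("top","t12.png");im=snap("scene","s12.png")
L=np.hstack([it[150:250,320:430],im[195:295,310:420]])
cv2.imwrite("pics/v12.png",cv2.resize(L[:,:,::-1],None,fx=3.6,fy=3.6,interpolation=2))
E
```

```text
time_s: 38.4
tool_pos: [0.5009, -0.3515, 0.2186]
tcp_rot: [3.141, -0.001, 1.586]
force: [0.2, -0.7, -0.1]
width: 0.603
grip_force: 0.0
time_s: 38.8
tool_pos: [0.5012, -0.3523, 0.2188]
tcp_rot: [3.141, 0.001, 1.585]
force: [1.4, -1.6, 1.9]
width: 0.178
grip_force: 26.6
```

View pics/v12.png

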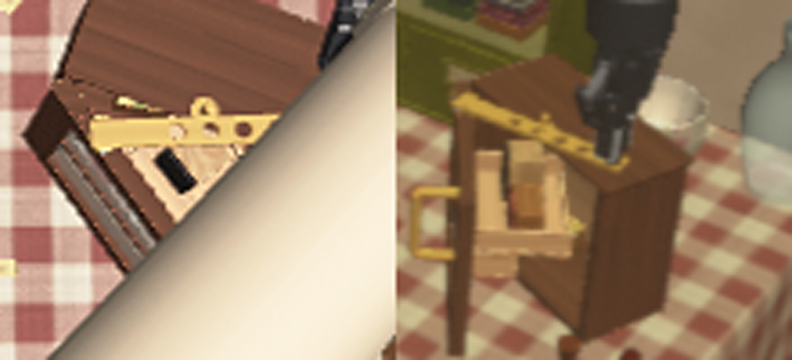

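```bash

python3 -m inch '[0,0.12,0.45,0,0,0,0, 0,0.165,0.47,0,0,0,0, 0.39,0.03,0,0,0,0.8,0, 0.375,0.07,0,0,0,0.78,0, 0,0,0,0,0,0,0]'
python3 -m inch '[0.02,-0.1,-0.3,0,0,0,0, 0,0,0,0,0,0,0, 0,0,0,0,0,0,0]'
python3 -m inch '[0.02,-0.08,-0.27,0,0,0,0, 0,0,0,0,0,0,0, 0,0,0,0,0,0,0]'
python3 - <<'E'
from cab import *
it=snap("top","t13.png");im=snap("scene","s13.png")
L=np.hstack([it[160:220,340:410],im[205:265,320:390]])
cv2.imwrite("pics/v13.png",cv2.resize(L[:,:,::-1],None,fx=5.6,fy=5.6,interpolation=2))
E
```

```text
time_s: 39.4
tool_pos: [0.5332, -0.3355, 0.2549]
tcp_rot: [-3.141, -0.0, 1.811]
force: [-1.3, 0.3, -0.8]
width: 0.176
grip_force: 26.3
time_s: 39.7
tool_pos: [0.5315, -0.3406, 0.2425]
tcp_rot: [-3.141, -0.001, 1.804]
force: [-0.5, 0.1, -0.3]
width: 0.17
grip_force: 26.2
time_s: 40.0
tool_pos: [0.5329, -0.344, 0.232]
tcp_rot: [-3.141, -0.0, 1.805]
force: [-0.5, -0.8, 0.9]
width: 0.177
grip_force: 26.2
```

View pics/v13.png

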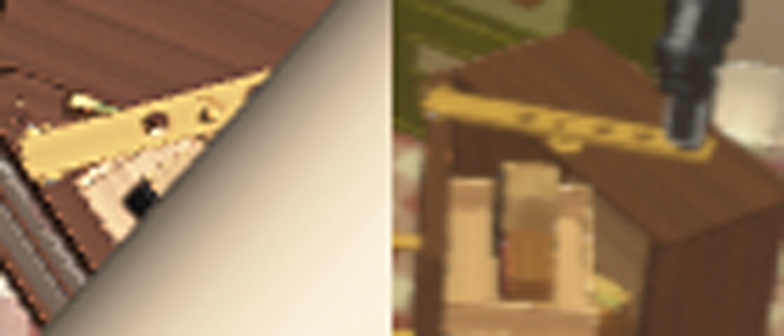

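```bash

python3 -m inch '[0.02,-0.06,-0.2,0,0,0,0, 0.01,-0.04,-0.13,0,0,0,0, 0,0,0,0,0,0,0, 0,0,0,0,0,0,0]'
python3 -m inch '[0,0,0,0,0,0,0.5, 0,0,0,0,0,0,0.5, 0,0,0,0,0,0,0.5, 0,0,0.5,0,0,0,0.5, 0,0,0.8,0,0,0,0.5]'
python3 -m inch '[-0.6,0.8,0.4,0,0,0,0.5, -0.6,0.8,0.3,0,0,0,0.5, -0.6,0.8,0,0,0,0,0.5, -0.6,0.8,0,0,0,0,0.5, -0.6,0.8,0,0,0,0,0.5]'
python3 -m inch '[-0.1,0.9,0,0,0,0,0.5, 0,0.9,0,0,0,0,0.5, 0.1,0.9,0,0,0,0,0.5, 0.1,0.9,0,0,0,0,0.5, 0,0,0,0,0,0,0.5]'
python3 - <<'E'
from cab import *
np.set_printoptions(precision=4,suppress=True)
it=snap("top","t14.png");im=snap("scene","s14.png")
L=np.hstack([it[160:240,330:430],im[200:280,310:410]])
cv2.imwrite("pics/v14.png",cv2.resize(L[:,:,::-1],None,fx=4,fy=4,interpolation=2))
k={}
for c in("top","scene"):
  for n in("knob","hole2","stamp_square","stamp_flower_a","wax_red","pad"):
    k[n,c]=r.place_of(c,n);print(n,c,[(np.round(d["location"],1),round(d["confidence"],2)) for d in k[n,c][:4]])
if k["knob","top"] and k["knob","scene"]:print(tri(k["knob","scene"][0]["location"],k["knob","top"][0]["location"]))
E
```

```text
time_s: 40.5
tool_pos: [0.5345, -0.3475, 0.219]
tcp_rot: [-3.142, -0.0, 1.806]
force: [-0.0, 1.8, 2.7]
width: 0.173
grip_force: 26.3
time_s: 41.0
tool_pos: [0.5338, -0.347, 0.27]
tcp_rot: [-3.139, -0.002, 1.806]
force: [0.3, 0.7, 1.0]
width: 0.503
grip_force: 0.0
time_s: 41.5
tool_pos: [0.4135, -0.1868, 0.2989]
tcp_rot: [3.141, 0.0, 1.806]
force: [1.0, 0.6, 0.2]
width: 0.502
grip_force: 0.0
time_s: 42.0
tool_pos: [0.4186, -0.0394, 0.299]
tcp_rot: [3.141, -0.0, 1.812]
force: [-0.3, -0.1, -0.1]
width: 0.501
grip_force: 0.0
knob top [(array([168.6, 406.6]), 0.71)]
hole2 top [(array([178.9, 376.8]), 0.83), (array([176.5, 383.4]), 0.81), (array([183.1, 365.8]), 0.77), (array([172.1, 391.2]), 0.63)]
stamp_square top [(array([198.4, 369.7]), 0.74), (array([212.7, 227.2]), 0.68), (array([172.8, 404.4]), 0.63)]
stamp_flower_a top [(array([243.4, 405.3]), 0.64), (array([211.6, 381.4]), 0.49)]
wax_red top [(array([206.2, 137. ]), 0.68)]
pad top [(array([234. , 149.6]), 0.56)]
knob scene [(array([230.8, 368.1]), 0.52)]
hole2 scene [(array([230.8, 365.5]), 0.78), (array([230.5, 353.1]), 0.74), (array([227.2, 340.2]), 0.59), (array([214. , 227.3]), 0.58)]
stamp_square scene [(array([244.7, 341.5]), 0.66), (array([236.4, 248.5]), 0.47), (array([226.6, 337.2]), 0.33)]
stamp_flower_a scene [(array([258.2, 344.5]), 0.67)]
wax_red scene [(array([214.5, 203.8]), 0.56), (array([228.9, 357.2]), 0.33)]
pad scene [(array([225.8, 196.5]), 0.73), (array([213.8, 204.4]), 0.22)]
(array([ 0.5334, -0.3414,  0.2111]), np.float64(0.02061275808190794))
```

View pics/v14.png

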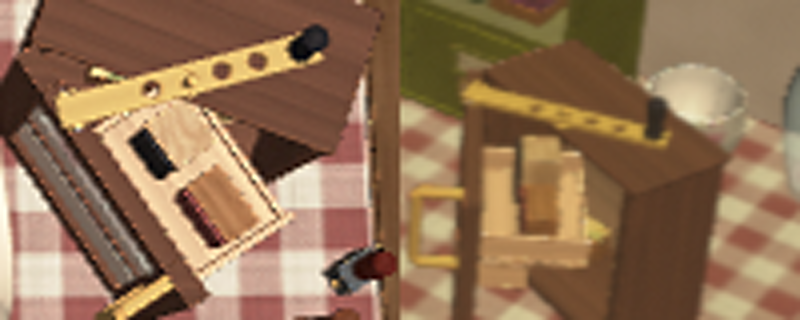

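```bash
python3 -m inch '[0,0,0,0,0,0,0.5, 0,0,0,0,0,0,0.5]'; python3 -c "
from plant import r;print(r.job_done())"
```

```text
time_s: 42.9
tool_pos: [0.4185, -0.0437, 0.2991]
tcp_rot: [3.141, -0.0, 1.806]
force: [0.9, 0.2, 0.4]
width: 0.499
grip_force: 0.0
the job is handed in; nothing more can be done
None
```

I handed the job in at 42.9 s: both stamps present (the square one and one flower one) are in the door rack, and the door is ajar with the stay's second hole over the pin. My last pictures showed it this way, but the hand-in returned no verdict.

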